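Shut the draught hood and tare the balance

ROBOT

A 6-joint arm with a two-finger parallel gripper is mounted at the origin on a cart in front of the work surface, level with it; the furniture and walls round the work are solid. World frame = base frame: x ahead of the robot, y to its left, z up, the work surface at z = 0. Lengths are in m, angles in rad, forces in N, time in s.
With the tool pointing down it reaches from about 0.3 to 0.85 m from the base axis. Payload 4.2 kg.
Tool frame: the origin (TCP) lies between the finger pads; the fingertips stand 25 mm ahead of it and the grasp point (between the pads) lies 6 mm ahead of it; z points along the fingers, y is the direction in which the jaws open and shut (so a half turn about z gives the same grasp; the last joint's range is limited). The gripper opens to 91 mm and grips with 3 to 60 N. Pads are 32 mm wide; open, the fingers measure 118 mm over their backs; the gripper's body (76 mm by 178 mm) begins 60 mm behind the grasp point.
Start: joints at [1.292, 0.32, 1.565, -0, 1.257, -0.02], TCP at [0.147, 0.556, 0.239] pointing down, gripper open.
Joint ranges: [-3.11, 3.11], [-0.84, 2.01], [0.21, 2.61], [-1.34, 4.49], [0.05, 2.63], [-2.56, 2.56]. Speed limits (rad/s): [2.57, 2.57, 3.14, 3.14, 3.14, 3.14].

INTERFACE

Orientations are given as a unit quaternion [x, y, z, w].
In Python, from workcell import bot, viewer gives the robot as it stands. The module is installed in compiled form; this text tells all that it offers.
- The arm moves only by the tool carry_out, never from a script. Its arguments are lists of equal length, an entry for each row: "translation": the shift along the tool's x, y, z in cm, a list of three; "spin": the turn about the tool's z in degrees. A call has exactly 10 rows; each row is the pose to reach, as a shift and turn from the pose measured when the call began, along the tool's axes at that moment; what a row does not reach only later rows make up. A row lasts 1/12 s, in which the tool goes at most 41.7 mm and 7.16 degrees, less where a joint would pass 70% of its speed; a pose out of reach is approached as far as the arm can. A call with a gripper value outside its range is refused whole. "hand" is the opening in per cent of the stroke, from 0 (shut) to 100 (fully open), set as the call begins (left out, the last holds). The fingers move at their own pace and stop on an object; the grip force is fixed at half the most. Time passes only in rows, so rows that repeat a pose let the fingers close, or fill a call up. It gives the time, the measured TCP pose, the force and the opening at its end, in the units of the state.
- bot.sense(): the state, without advancing time (a new reading comes with each control period).
- viewer.snapshot(name): name is "side" or "top"; returns (picture, depth): 400x640x3 uint8, red, green, blue; 400x640 float32, m along the optical axis (not along the pixel's ray), 0 where there is no reading.
- viewer.camera_info(name): a dict with "mtx" (3x3 intrinsics, pixels), "D" ([k1, k2, p1, p2, k3] as OpenCV has them; the pictures are not rectified), "eye" and "orientation" of the camera in the world. Camera axes: x right, y up, looking along -z (the intrinsics and any distortion apply to the point x, -y, -z); pixel columns grow to the right and rows downward; lengths in m; the calibration is good to about 2 mm. A picture is of the moment at which its call begins. camera_info takes no time and is no camera call.
- bot.hand_in(): hands the job in, once; it reports no verdict.
The state is a dict: "time": time; "joint_positions": joint angles; "dq": joint speeds; "effort": joint torques, N m; "position": TCP position; "orientation": TCP orientation; "ft_force": force on the tool from outside, world axes, zero at the start; "wrist_torque": the same for the moment, N m; "gripper_width": finger opening in m.
Only numpy, scipy, OpenCV 4.12 (cv2) and the standard library are available. Lean on these libraries where they do the work, as an engineer would, in place of code of your own. Each camera call takes 0.05 s, during which the arm holds its last target.

TASK

The balance is to be tared with the small dish standing on its pan. Break the locked stay at its red knuckle, lower the clear draught hood gently until it is fully shut, and only then press the blue tare key just until you feel it click, no further, and let it come up again. Do not press the two grey keys, and leave the dish on the pan and the loupe, tweezers and gear on the table where they are.

Things in the scene. Friction and masses are not known exactly. Their poses are not given: they have to be found in the camera images.
- balance: Precision balance, light grey, fixed, 290 deep (x) x 190 wide (y) x 82 mm high without hood. Origin: centre of its underside, on the table; x points from its front to its back, y left, z up. Dark front panel sloping at 26 degrees, from z 35 mm at x -155 to z 82 at x -58 mm: display above, three keys in a row below. Behind it a flat deck (z 82) with a steel pan.
- hood_hinge (a point): Middle of the hood's hinge line along y, at the back of the deck (balance frame x 105, y 0, z 88 mm). The hood is a clear box with grey rims, open below, 159 deep x 176 wide x 65 mm high, 4 mm walls; its roof is 149 mm above the table when shut.
- hood_lip (a point): Middle of the upper face of the grey pull lip on the hood's front foot: 110 mm wide (y), 24 mm out from the front wall, 7 mm thick. The point is 12 mm out from the wall, 167 mm from the hinge line; 91 mm above the table when shut. Axes go with the hood (z up, x back when shut). With the hood open, lip and front wall form a V open upward.
- hood (a joint): Hood angle, rad: 0 = propped open at 60 degrees, stay locked; 1.047 = fully shut on the deck. A friction hinge holds the hood wherever it is left; once the stay is broken, a few N move it. To shut, the lip swings toward the front and down, so it is drawn or pushed by its upper face; pushing on the front wall does not turn the hood.
- stay_knuckle (a point): Middle of the red ribbed thumb barrel, 18 mm diameter x 26 mm long (along y), at the knuckle of the steel stay on the balance's right (-y) side; locked, it is at x 6, y -122, z 113 mm of the balance frame, outboard of the hood, the open hood above and behind it. Pushed down and to the back (32 degrees from straight down, 2 to 5 N) by 20 to 25 mm, it folds and the stay is broken.
- stay_up (a joint): Knuckle angle of the stay, rad: 0 = locked, 5 mm over centre against a stop; 0.13 = straight; 0.4 = well broken; about 2.3 with the hood shut. Links: 58 mm from a pivot on the balance's side (x -40, z 78 mm) to the knuckle, 103 mm on to the hood; the knuckle folds down beside the body as the hood sinks.
- key_tare_top (a point): Middle of the flat top of the blue tare key, the right-hand (-y) one of the three: 26 wide (y) x 20 mm, its top 8 mm proud of the panel, 29 mm of free panel between keys (55 mm pitch). Its z axis points straight out of the panel, 26 degrees from vertical toward the front; the key goes in along -z. The point moves with the key.
- key_tare (a joint): Travel of the tare key, m: 0 = up, 0.0062 = stop. Tactile dome: force rises from 0.7 N to a peak of about 7.4 N at 1.8 mm, drops as it clicks (switch made at 2.6 mm) to about 4.5 N at 4.2 mm, then rises again toward the stop. Past 5.4 mm is too far. Springs back when let go.
- key_mid (a joint): Travel of the grey middle key, m, built like the tare key; not to be pressed.
- key_left (a joint): Travel of the grey left-hand (+y) key, m, built like the tare key; not to be pressed.
- pan (a point): Centre of the upper face of the steel pan, 92 mm diameter, 93 mm above the table (balance frame x 27, y 0 mm).
- dish: Small round dish, 45 mm diameter, 10 mm high, standing on the pan near its middle; origin at the centre of its underside.
- loupe: Folding loupe lying on the table, 42 x 62 x 17 mm; origin at the centre of its underside. Not used.
- tweezers: Steel tweezers lying on the table, 14 x 135 (y) x 8 mm; origin at the centre of its underside. Not used.
- gear: Tan index gear lying flat on the table, 50 mm diameter, 16 mm high; origin at the centre of its underside. Not used.

How it is judged:
By the outcome, as a careful person would: the job done as asked, in the order asked, and still so for the second after the job is handed in, with the robot touching nothing.
It also fails if it takes over 64 s, if anything falls off the work surface, if the arm or the gripper's body presses on something with over 40 N, if the wrist force passes 120 N, or if a joint passes its speed limit or range.

## Working session

There is one attempt and no reset: what is moved stays moved. The work goes in short steps, Python scripts to look and compute and a tool call to move; the robot and the scene stay as the last step left them, time stands still between calls to the robot, and variables do not carry over. Pictures are saved under pics/ and viewed, and the job is handed in when it is done.

Besides the shell and the picture viewer there is one more tool, called after ">>>" in YAML: its name, and indented under it one key for each argument. carry_out: Moves the arm, as the interface text tells. Its arguments: {"type":"object","properties":{"translation":{"type":"array","items":{"type":"array","items":{"type":"number"}}},"spin":{"type":"array","items":{"type":"number"}},"hand":{"type":"number"}},"required":["translation","spin"]}

```bash
mkdir -p pics; ls
python3 - <<'E'
from workcell import bot, viewer
import cv2, numpy as np
s=bot.sense()
for k,v in s.items(): print(k,np.round(v,4))
for n in("side","top"):
    p,d=viewer.snapshot(n); cv2.imwrite(f"pics/{n}0.png",p[:,:,::-1]); np.save(f"pics/{n}0.npy",d)
    np.save(f"pics/{n}0rgb.npy",p)
    print(n,viewer.camera_info(n))
E
```

```text
pics
time 0.0
joint_positions [ 1.292   0.3203  1.5657 -0.      1.2574 -0.02  ]
dq [ 0.0001 -0.0005 -0.0002 -0.0006  0.      0.0018]
effort [ 3.10000e-03 -4.12453e+01 -2.31976e+01  7.30000e-02  4.58000e-02
 -2.00000e-04]
position [0.147  0.5554 0.2381]
orientation [ 1.290e-01  9.916e-01 -9.000e-04 -1.000e-04]
ft_force [ 0.0185  0.4246 -0.0375]
wrist_torque [-0.062   0.0417 -0.0194]
gripper_width 0.0912
side {'mtx': array([[432.54218701,   0.        , 314.9211313 ],
       [  0.        , 432.54218701, 193.41705614],
       [  0.        ,   0.        ,   1.        ]]), 'D': array([0.02951251, 0.        , 0.        , 0.        , 0.        ]), 'eye': array([ 0.03310208, -0.8946315 ,  0.74828665]), 'orientation': array([ 0.49110037, -0.13803705, -0.25410336,  0.82170413])}
top {'mtx': array([[369.80303327,   0.        , 317.99688961],
       [  0.        , 369.80303327, 206.11468012],
       [  0.        ,   0.        ,   1.        ]]), 'D': array([-0.07949934,  0.        ,  0.        ,  0.        ,  0.        ]), 'eye': array([ 0.54126857, -0.00673278,  1.15640724]), 'orientation': array([ 0.03179533, -0.0277716 , -0.7020986 ,  0.71082723])}
```

View pics/side0.png

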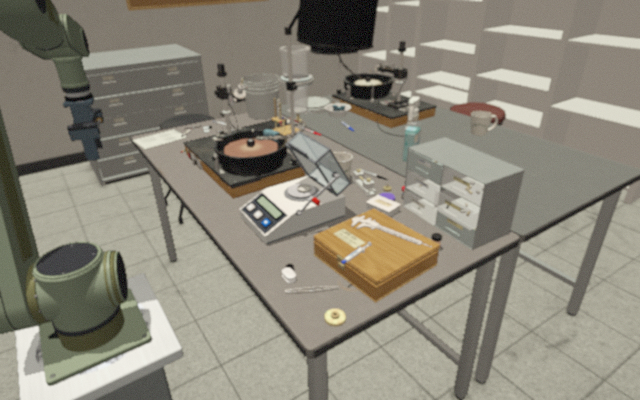

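View pics/top0.png

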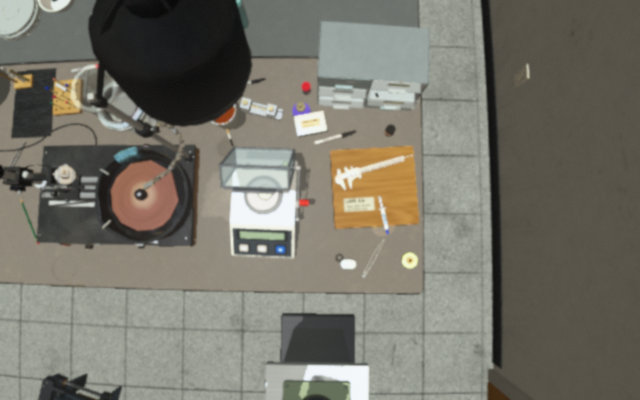

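The side view shows the balance at about (290,200) and the red knuckle at about (316,201). In the top view the balance is at (265,205), the red knuckle at (305,202) and the keys in row 248. I'll zoom in next.

Run:
```python
import cv2
a=cv2.imread("pics/top0.png")[135:275,205:325]; cv2.imwrite("pics/top0z.png",cv2.resize(a,None,fx=4.2,fy=4.2,interpolation=cv2.INTER_CUBIC))
a=cv2.imread("pics/side0.png")[125:250,220:370]; cv2.imwrite("pics/side0z.png",cv2.resize(a,None,fx=4.7,fy=4.7,interpolation=cv2.INTER_CUBIC))
```

```text
(no output)
```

View pics/top0z.png

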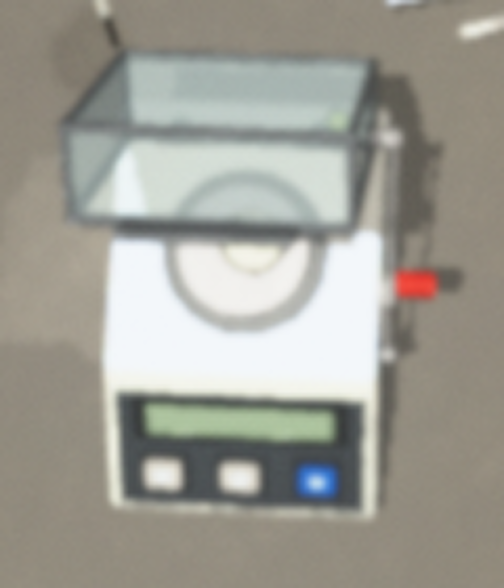

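View pics/side0z.png

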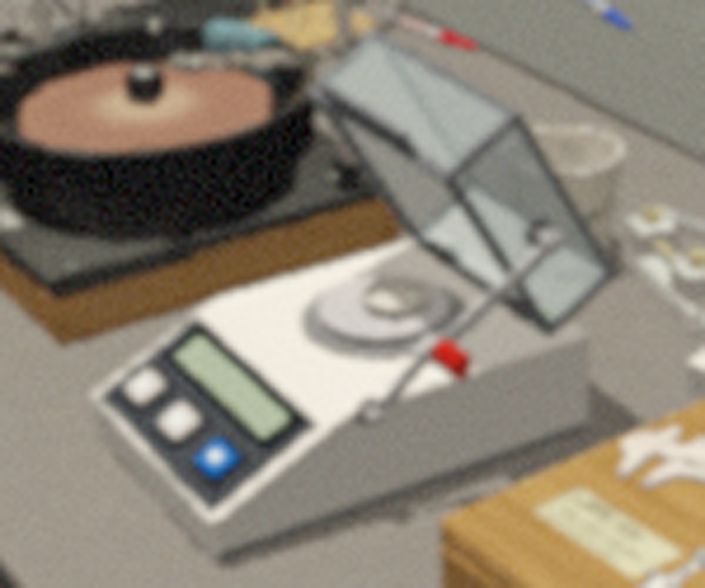

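```bash
cat > h.py <<'E'
import numpy as np, cv2
from scipy.spatial.transform import Rotation as R
from workcell import bot, viewer
def ray(n,uv):
    c=viewer.camera_info(n); p=cv2.undistortPoints(np.array([[uv]],float),c["mtx"],c["D"])[0,0]
    return c["eye"], R.from_quat(c["orientation"]).apply([p[0],-p[1],-1.])
def atz(n,uv,z):
    e,d=ray(n,uv); return e+d*(z-e[2])/d[2]
def atd(n,uv,dep):
    e,d=ray(n,uv); return e+d*dep
def tri(uvs):
    A=np.zeros((3,3));b=np.zeros(3);rs=[ray(n,uv) for n,uv in uvs.items()]
    for e,d in rs:
        d=d/np.linalg.norm(d);P=np.eye(3)-np.outer(d,d);A+=P;b+=P@e
    X=np.linalg.solve(A,b)
    return X,[np.linalg.norm(np.cross(X-e,d/np.linalg.norm(d))) for e,d in rs]
def proj(n,X):
    c=viewer.camera_info(n); p=R.from_quat(c["orientation"]).inv().apply(np.atleast_2d(X)-c["eye"])
    p=p*[1,-1,-1]
    return cv2.projectPoints(p,np.zeros(3),np.zeros(3),c["mtx"],c["D"])[0][:,0]
def blob(rgb,mask,box):
    m=np.zeros(mask.shape,bool);x0,y0,x1,y1=box;m[y0:y1,x0:x1]=mask[y0:y1,x0:x1]
    ys,xs=np.nonzero(m);return np.array([xs.mean(),ys.mean()]),len(xs),m
E
python3 - <<'E'
from h import *
boxes={"top":(205,135,325,275),"side":(220,125,370,250)}
res={"red":{},"blue":{}}
for n,b in boxes.items():
    p=np.load(f"pics/{n}0rgb.npy").astype(int);d=np.load(f"pics/{n}0.npy")
    r,g,bl=p[...,0],p[...,1],p[...,2]
    for nm,m in(("red",(r>150)&(g<90)&(bl<90)),("blue",(bl>130)&(r<110)&(bl-r>60))):
        c,k,mm=blob(p,m,b);res[nm][n]=c;print(n,nm,c,k,atd(n,c,np.median(d[mm])).round(4))
for nm in res: print(nm,*tri(res[nm]))
E
```

```text
top red [303.9245283  202.13207547] 53 [0.6395 0.0395 0.1202]
top blue [280.17391304 248.91304348] 46 [0.5055 0.1107 0.055 ]
side red [315.40540541 180.10810811] 37 [0.6557 0.0639 0.1686]
side blue [281.78571429 203.97619048] 42 [0.5621 0.109  0.0975]
red [0.63495398 0.03552138 0.18621071] [np.float64(0.0019655718828857087), np.float64(0.001965571882885329)]
blue [0.52734261 0.09220059 0.11779183] [np.float64(0.023028934106212668), np.float64(0.023028934106212668)]
```

Run:
```python
from h import *
boxes={"top":(205,180,325,275),"side":(220,170,330,250)}
res={"red":{},"blue":{}}
for n,b in boxes.items():
    p=np.load(f"pics/{n}0rgb.npy").astype(int);d=np.load(f"pics/{n}0.npy")
    r,g,bl=p[...,0],p[...,1],p[...,2]
    for nm,m in(("red",(r>130)&(g<110)&(bl<110)&(r-g>60)),("blue",(bl>110)&(bl-r>50))):
        c,k,mm=blob(p,m,b);res[nm][n]=c;print(n,nm,c,k,atd(n,c,np.median(d[mm])).round(4))
for nm in res: print(nm,*tri(res[nm]))
# keys / corners at known heights (top view), zoom coords -> px
Z=lambda u,v:(205+(u+.5)/4.2-.5,135+(v+.5)/4.2-.5)
for nm,uv,z in[("keyL",(163,475),.06),("keyM",(240,478),.06),("keyT",(318,482),.06),("deckfrontL",(107,378),.082),("deckfrontR",(380,378),.082),
 ("frontL",(113,508),.035),("frontR",(372,516),.035),("pan",(247,250),.093)]:
    print(nm,atz("top",Z(*uv),z).round(4))
```

```text
top red [303.66129032 202.        ] 62 [0.6399 0.0403 0.1197]
top blue [280.         249.04938272] 81 [0.505  0.1114 0.0538]
side red [315.47222222 200.38888889] 36 [0.6367 0.037  0.1182]
side blue [265.49019608 221.88235294] 51 [0.5047 0.1122 0.0533]
red [0.63983493 0.04074177 0.11548705] [np.float64(0.000586235117621834), np.float64(0.0005862351176217063)]
blue [0.50471516 0.11155938 0.05363282] [np.float64(0.00033121261597468353), np.float64(0.0003312126159745378)]
keyL [0.5075 0.2195 0.06  ]
keyM [0.5062 0.1648 0.06  ]
keyT [0.5043 0.1097 0.06  ]
deckfrontL [0.5746 0.256  0.082 ]
deckfrontR [0.5772 0.0658 0.082 ]
frontL [0.4824 0.2604 0.035 ]
frontR [0.4797 0.0731 0.035 ]
pan [0.664  0.1586 0.093 ]
```

```bash
cat > fit.py <<'E'
from h import *
from scipy.optimize import least_squares
T=lambda u,v:(205+(u+.5)/4.2-.5,135+(v+.5)/4.2-.5)
S=lambda u,v:(220+(u+.5)/4.7-.5,125+(v+.5)/4.7-.5)
def hood(rx,y,rz,phi=np.pi/3):
    c,s=np.cos(phi),np.sin(phi); return (.105+rx*c+rz*s, y, .088-rx*s+rz*c)
obs=[]
def key(y): return lambda kx:(kx,y,.035+(kx+.155)*np.tan(np.radians(26))+.008/np.cos(np.radians(26)))
f=lambda p:(lambda kx:p)
for y,t,s in[(.055,T(163,474),S(144,386)),(0,T(240,477),S(180,420)),(-.055,(280,248.9),(265.6,221.9))]:
    obs+=[("top",key(y),t),("side",key(y),s)]
obs+=[("top",f((.006,-.122,.113)),(303.7,202)),("side",f((.006,-.122,.113)),(315.5,200.4))]
obs+=[("top",f((.027,0,.093)),T(245.5,250)),("side",f((.027,0,.093)),S(383,308))]
for (rx,y,rz),t,s in[((-.159,.088,.061),T(66,123),None),((-.159,-.088,.061),T(356,131),S(518,122)),((0,.088,.061),T(127,55),None),((0,-.088,.061),T(376,62),S(608,272))]:
    if t: obs.append(("top",f(hood(rx,y,rz)),t))
    if s: obs.append(("side",f(hood(rx,y,rz)),s))
obs+=[("top",f((-.058,.095,.082)),T(107,384)),("top",f((-.058,-.095,.082)),T(381,390))]
def W(p,X):
    c,s=np.cos(p[2]),np.sin(p[2]);X=np.asarray(X);return np.array([p[0]+c*X[0]-s*X[1],p[1]+s*X[0]+c*X[1],X[2]])
def res(p): return np.concatenate([proj(n,W(p,g(p[3])))[0]-uv for n,g,uv in obs])
if __name__=="__main__":
    r=least_squares(res,[.634,.163,-.02,-.13],loss="soft_l1")
    print(r.x.round(4),np.degrees(r.x[2])); np.save("pose.npy",r.x)
    for (n,g,uv),e in zip(obs,res(r.x).reshape(-1,2)): print(n,np.round(g(r.x[3]),3),e.round(2))
    p=r.x
    print("knuckle",W(p,(.006,-.122,.113)),"key",W(p,key(-.055)(p[3])),"lip",W(p,hood(-.167,0,.003)))
E
python3 fit.py
python3 - <<'E'
from h import *
d=np.load("pics/top0.npy")
for uv in [(170,50),(200,90),(130,30),(240,60),(215,110),(150,130),(95,95)]:print(uv,atd("top",uv,d[uv[1],uv[0]]).round(3))
E
```

```text
[ 0.636   0.1605 -0.0295 -0.1302] -1.6929375421039485
top [-0.13   0.055  0.056] [0.33 0.2 ]
side [-0.13   0.055  0.056] [ 0.18 -0.53]
top [-0.13   0.     0.056] [0.37 0.33]
side [-0.13   0.     0.056] [-0.06 -0.31]
top [-0.13  -0.055  0.056] [0.59 0.45]
side [-0.13  -0.055  0.056] [ 0.14 -0.32]
top [ 0.006 -0.122  0.113] [0.72 0.78]
side [ 0.006 -0.122  0.113] [0.22 1.16]
top [0.027 0.    0.093] [-0.02  0.34]
side [0.027 0.    0.093] [ 0.2  -0.58]
top [0.078 0.088 0.256] [-1.27  1.1 ]
top [ 0.078 -0.088  0.256] [0.2  1.86]
side [ 0.078 -0.088  0.256] [-0.41 -2.98]
top [0.158 0.088 0.118] [-0.96 -0.62]
top [ 0.158 -0.088  0.118] [ 0.75 -0.06]
side [ 0.158 -0.088  0.118] [ 1.62 -0.17]
top [-0.058  0.095  0.082] [-0.33 -3.55]
top [-0.058 -0.095  0.082] [-0.74 -2.17]
knuckle [0.63837153 0.03838012 0.113     ] key [0.50421711 0.10937444 0.05599987] lip [0.66006596 0.1597922  0.23412624]
(170, 50) [0.796 0.204 0.679]
(200, 90) [0.765 0.181 0.612]
(130, 30) [0.821 0.258 0.692]
(240, 60) [0.826 0.127 0.587]
(215, 110) [0.758 0.177 0.541]
(150, 130) [0.775 0.377 0.363]
(95, 95) [0.781 0.387 0.56 ]
```

Run:
```python
from h import *
for n in("top","side"):
    d=np.load(f"pics/{n}0.npy");c=viewer.camera_info(n)
    vv,uu=np.mgrid[0:400,0:640];uv=np.stack([uu,vv],-1).reshape(-1,1,2).astype(float)
    p=cv2.undistortPoints(uv,c["mtx"],c["D"])[:,0];dirs=R.from_quat(c["orientation"]).apply(np.c_[p[:,0],-p[:,1],-np.ones(len(p))])
    P=(c["eye"]+dirs*d.reshape(-1,1));ok=d.ravel()>0
    P=P[ok];
    for lo,hi in[(.3,.4),(.4,.5),(.5,.6),(.6,.75)]:
        m=(P[:,2]>lo)&(P[:,2]<hi)&(P[:,0]>.45)&(P[:,0]<1.1)&(P[:,1]>-.3)&(P[:,1]<.7)
        if m.sum(): print(n,lo,hi,m.sum(),"x",np.percentile(P[m,0],[1,99]).round(3),"y",np.percentile(P[m,1],[1,99]).round(3),P[m][np.argmin(P[m,0])].round(3))
```

```text
top 0.3 0.4 1180 x [0.665 0.868] y [0.359 0.636] [0.66  0.618 0.303]
top 0.4 0.5 1835 x [0.771 0.878] y [0.387 0.496] [0.77  0.393 0.495]
top 0.5 0.6 3644 x [0.737 0.878] y [0.123 0.395] [0.734 0.24  0.526]
top 0.6 0.75 13296 x [0.75  0.879] y [0.123 0.335] [0.745 0.24  0.602]
side 0.3 0.4 838 x [0.67  0.875] y [0.363 0.627] [0.661 0.626 0.308]
side 0.4 0.5 727 x [0.77  0.872] y [0.386 0.495] [0.769 0.391 0.405]
side 0.5 0.6 2669 x [0.738 0.932] y [0.122 0.395] [0.735 0.239 0.528]
side 0.6 0.75 1257 x [0.748 0.934] y [0.121 0.288] [0.744 0.249 0.605]
```

```bash
cat >> h.py <<'E'
def plan(target,ang=None):
    "world TCP target, desired world angle (deg) of tool y -> shift cm, spin deg"
    s=bot.sense();Q=R.from_quat(s["orientation"]);sh=Q.inv().apply(np.array(target)-s["position"])*100
    M=Q.as_matrix();a=np.degrees(np.arctan2(M[1,1],M[0,1]))
    sp=None if ang is None else (a-ang+180)%360-180
    print("t",round(s["time"],2),"pos",s["position"].round(4),"yang",round(a,2),"tilt",M[:,2].round(4),"F",s["ft_force"].round(2),"w",round(s["gripper_width"],4))
    print("shift",sh.round(2),"spin",sp, "j",s["joint_positions"].round(2))
E
python3 -c "
from h import *
plan((.36,.30,.31),None);plan((.587,.030,.30),-1.7)"
```

```text
t 0.1 pos [0.147  0.5555 0.2382] yang 75.17 tilt [-4.0e-04 -1.5e-03 -1.0e+00] F [ 0.07 -0.77 -0.45] w 0.0909
shift [-27.12 -19.26  -7.15] spin None j [ 1.29  0.32  1.57  0.    1.26 -0.02]
t 0.1 pos [0.147  0.5555 0.2382] yang 75.17 tilt [-4.0e-04 -1.5e-03 -1.0e+00] F [ 0.07 -0.77 -0.45] w 0.0909
shift [-55.98 -39.55  -6.12] spin 76.87136846952171 j [ 1.29  0.32  1.57  0.    1.26 -0.02]
```

>>> carry_out:
  translation:
    - [-2,-1.4,-1]
    - [-5,-3.5,-2]
    - [-8.5,-6,-3.5]
    - [-12,-8.5,-5]
    - [-15.5,-11,-6]
    - [-19,-13.4,-7]
    - [-22.5,-15.9,-7]
    - [-25.5,-18,-7]
    - [-28,-19.8,-7]
    - [-30,-21.2,-7]
  spin: [3,8,13,18,23,28,33,38,42,45]
  hand: 100

```text
time: 0.93
position: [0.3843, 0.2709, 0.3085]
orientation: [0.501, 0.865, -0.001, 0.001]
ft_force: [0.5, 1.2, 0.1]
gripper_width: 0.0912
```

```bash
python3 -c "
from h import *
plan((.587,.030,.30),-1.7)"
```

```text
t 0.93 pos [0.3843 0.2709 0.3085] yang 29.86 tilt [ 1.0e-04 -2.8e-03 -1.0e+00] F [0.45 1.16 0.07] w 0.0912
shift [-30.98   5.58   0.91] spin 31.56397761319056 j [ 0.59  0.11  1.66 -0.    1.37  0.07]
```

>>> carry_out:
  translation:
    - [-2.5,0.45,0]
    - [-6,1.1,0.2]
    - [-10,1.8,0.3]
    - [-14,2.5,0.4]
    - [-18,3.2,0.5]
    - [-22,4,0.6]
    - [-25.5,4.6,0.8]
    - [-28.5,5.1,0.9]
    - [-30.4,5.5,0.9]
    - [-31,5.6,0.9]
  spin: [3,7,11,15,19,23,26,29,31,31.6]

```text
time: 1.77
position: [0.5888, 0.0274, 0.2989]
orientation: [0.719, 0.695, -0.002, 0.001]
ft_force: [0.0, 0.8, 0.0]
gripper_width: 0.0912
```

```bash
python3 -c "
from h import *
plan((.587,.030,.165),-1.7)
for n in('top','side'):
    p,d=viewer.snapshot(n);x,y=(205,120) if n=='top' else (220,90)
    cv2.imwrite(f'pics/{n}1.png',cv2.resize(p[y:y+160,x:x+200,::-1],None,fx=3.7,fy=3.7,interpolation=cv2.INTER_CUBIC))
"
```

```text
t 1.77 pos [0.5888 0.0274 0.2989] yang -1.97 tilt [-9.0e-04 -3.6e-03 -1.0e+00] F [0.01 0.82 0.04] w 0.0912
shift [ 0.3  -0.18 13.39] spin -0.2682279838139152 j [ 0.03  0.31  1.42 -0.    1.41  0.06]
```

View pics/top1.png

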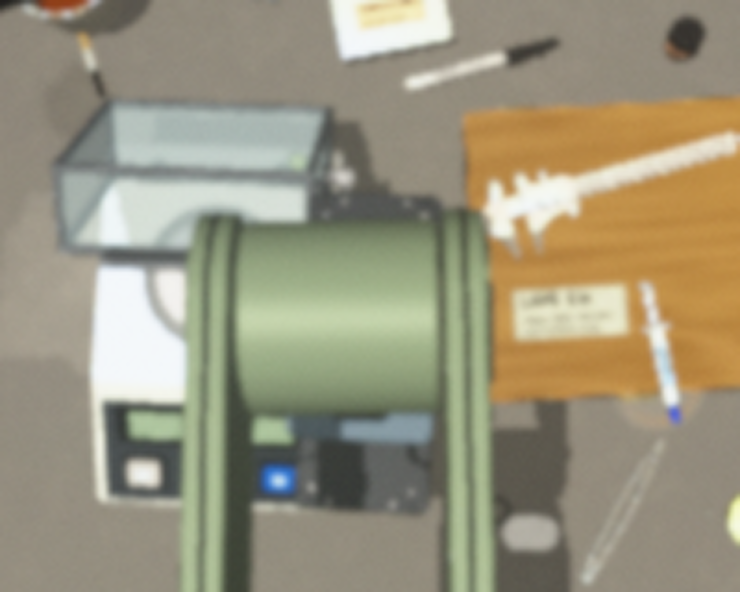

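View pics/side1.png

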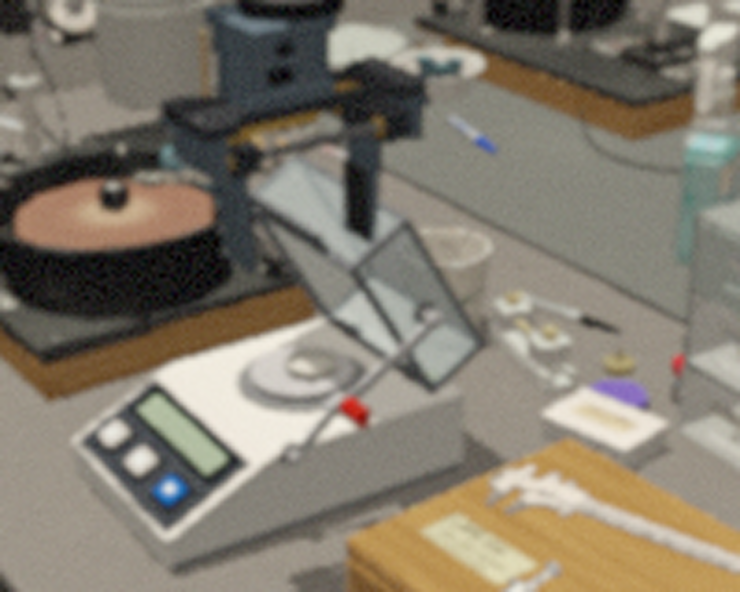

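>>> carry_out:
  translation:
    - [0.1,-0.1,1]
    - [0.3,-0.2,3.5]
    - [0.3,-0.2,6]
    - [0.3,-0.2,8.5]
    - [0.3,-0.2,10.5]
    - [0.3,-0.2,12]
    - [0.3,-0.2,13]
    - [0.3,-0.2,13.4]
    - [0.3,-0.2,13.4]
    - [0.3,-0.2,13.4]
  spin: [0,-0.3,-0.3,-0.3,-0.3,-0.3,-0.3,-0.3,-0.3,-0.3]

```text
time: 2.7
position: [0.5853, 0.0327, 0.166]
orientation: [0.716, 0.698, -0.001, 0.001]
ft_force: [0.9, -0.2, 0.4]
gripper_width: 0.091
```

```bash
python3 -c "
from h import *
plan((.587,.030,.147),-1.7)
for n in('side',):
    p,d=viewer.snapshot(n);x,y=(220,90) 
    cv2.imwrite(f'pics/{n}2.png',cv2.resize(p[y+40:y+160,x+20:x+170,::-1],None,fx=5,fy=5,interpolation=cv2.INTER_CUBIC))
"
```

```text
t 2.7 pos [0.5853 0.0327 0.166 ] yang -1.45 tilt [-4.0e-04 -2.3e-03 -1.0e+00] F [ 0.88 -0.24  0.39] w 0.091
shift [-0.26  0.17  1.91] spin 0.24992921188285777 j [ 0.04  0.39  1.65 -0.    1.1   0.06]
```

View pics/side2.png

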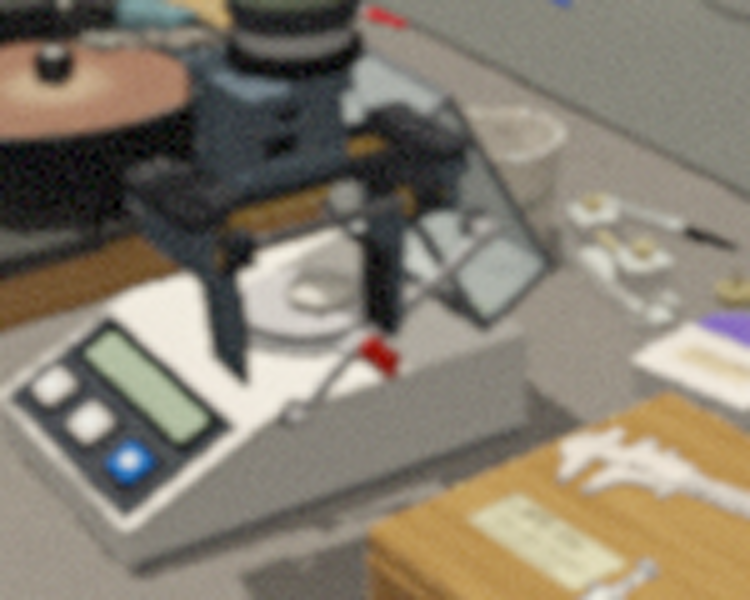

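>>> carry_out:
  translation:
    - [-0.1,0.1,0.5]
    - [-0.2,0.15,1.0]
    - [-0.25,0.15,1.5]
    - [-0.25,0.2,1.9]
    - [-0.25,0.32,2.1]
    - [-0.25,0.45,2.3]
    - [-0.25,0.57,2.5]
    - [-0.25,0.68,2.7]
    - [-0.25,0.77,2.9]
    - [-0.25,0.77,2.9]
  spin: [0,0,0,0,0,0,0,0,0,0]

```text
time: 3.58
position: [0.5946, 0.0296, 0.1378]
orientation: [0.716, 0.698, 0.0, 0.002]
ft_force: [1.0, -1.2, 2.7]
gripper_width: 0.0913
```

```bash
python3 -c "
from h import *
plan((.5976,.030,.1247),-1.7)
for n in('side',):
    p,d=viewer.snapshot(n);x,y=(220,90) 
    cv2.imwrite(f'pics/{n}3.png',cv2.resize(p[y+40:y+160,x+20:x+170,::-1],None,fx=5,fy=5,interpolation=cv2.INTER_CUBIC))
"
```

```text
t 3.58 pos [0.5946 0.0296 0.1378] yang -1.47 tilt [ 0.0034 -0.0025 -1.    ] F [ 0.99 -1.2   2.71] w 0.0913
shift [0.05 0.29 1.31] spin 0.23161637056867335 j [ 0.03  0.43  1.67 -0.    1.04  0.06]
```

View pics/side3.png

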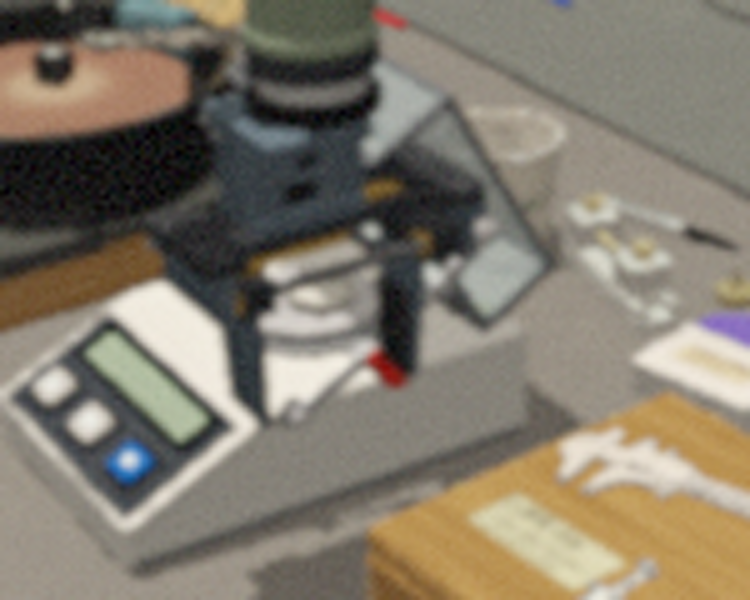

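>>> carry_out:
  translation:
    - [0,0.05,0.2]
    - [0,0.1,0.4]
    - [0,0.15,0.6]
    - [0,0.2,0.8]
    - [0,0.23,1.0]
    - [0,0.25,1.2]
    - [0,0.27,1.4]
    - [0,0.28,1.5]
    - [0,0.28,1.5]
    - [0,0.28,1.5]
  spin: [0,0,0,0,0,0,0,0,0,0]

```text
time: 4.47
position: [0.6002, 0.0296, 0.1243]
orientation: [0.716, 0.698, 0.003, 0.004]
ft_force: [4.7, -1.0, 6.9]
gripper_width: 0.0914
```

```bash
python3 -c "
from h import *
plan((.5976,.030,.1247),-1.7)
for n in('side',):
    p,d=viewer.snapshot(n);x,y=(220,90) 
    cv2.imwrite(f'pics/{n}4.png',cv2.resize(p[y+40:y+160,x+20:x+170,::-1],None,fx=5,fy=5,interpolation=cv2.INTER_CUBIC))
"
```

```text
t 4.47 pos [0.6002 0.0296 0.1243] yang -1.48 tilt [ 0.0106 -0.0021 -0.9999] F [ 4.73 -1.03  6.94] w 0.0914
shift [ 0.03 -0.26 -0.05] spin 0.2236357597768972 j [ 0.03  0.45  1.67 -0.    1.01  0.06]
```

View pics/side4.png

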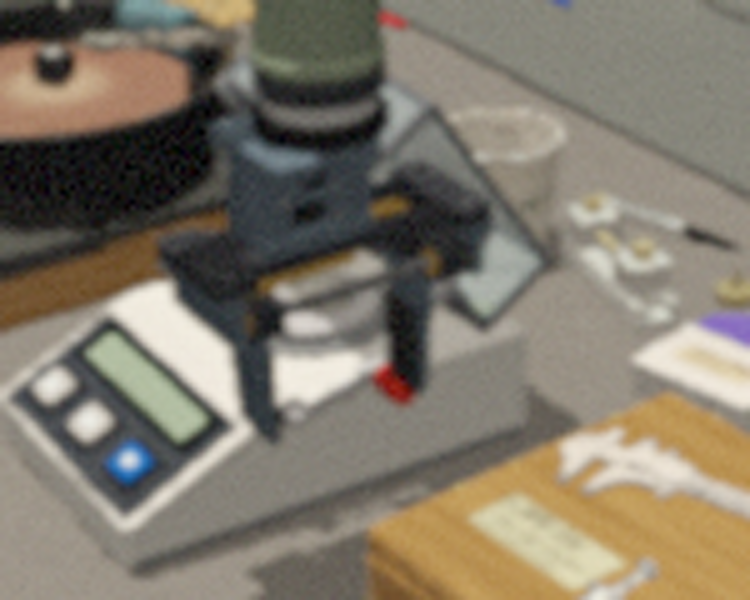

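>>> carry_out:
  translation:
    - [-0.3,-0.3,-0.8]
    - [-0.8,-0.4,-2]
    - [-1,-0.5,-5]
    - [-1,-0.5,-8]
    - [-1,-0.5,-11]
    - [-1,-0.5,-14]
    - [-1,-0.5,-16]
    - [-1,-0.5,-17]
    - [-1,-0.5,-17]
    - [-1,-0.5,-17]
  spin: [0,0,0,0,0,0,0,0,0,0]
  hand: 0

```text
time: 5.35
position: [0.5923, 0.02, 0.2934]
orientation: [0.716, 0.698, 0.002, 0.004]
ft_force: [-0.0, 0.1, -0.2]
gripper_width: 0.0275
```

```bash
python3 -c "
from h import *
plan((.56,.16,.32),-1.7)
for n in('side','top'):
    p,d=viewer.snapshot(n);x,y=(220,90) if n=='side' else (205,120)
    np.save(f'pics/{n}5rgb.npy',p)
    cv2.imwrite(f'pics/{n}5.png',cv2.resize(p[y+10:y+160,x:x+170,::-1],None,fx=4,fy=4,interpolation=cv2.INTER_CUBIC))
"
```

```text
t 5.35 pos [0.5923 0.02   0.2934] yang -1.48 tilt [ 0.0085 -0.002  -1.    ] F [-0.    0.1  -0.17] w 0.0275
shift [13.9  -3.56 -2.71] spin 0.2201722087565372 j [ 0.02  0.32  1.43 -0.    1.38  0.04]
```

View pics/side5.png

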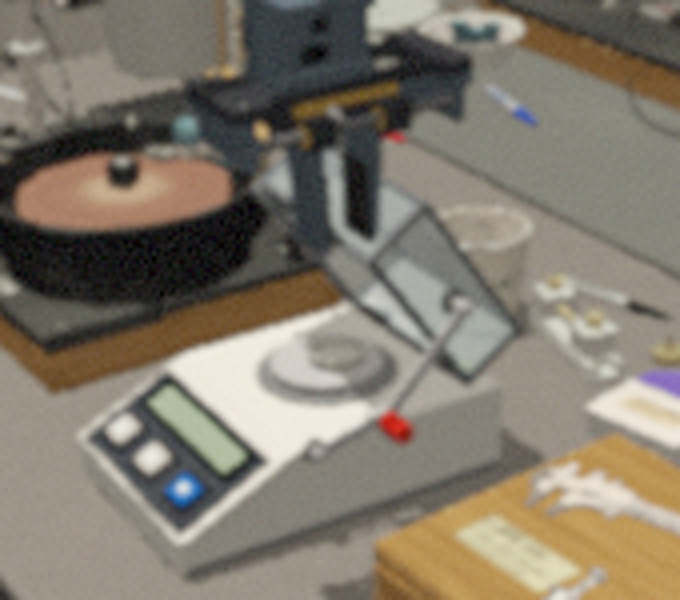

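View pics/top5.png

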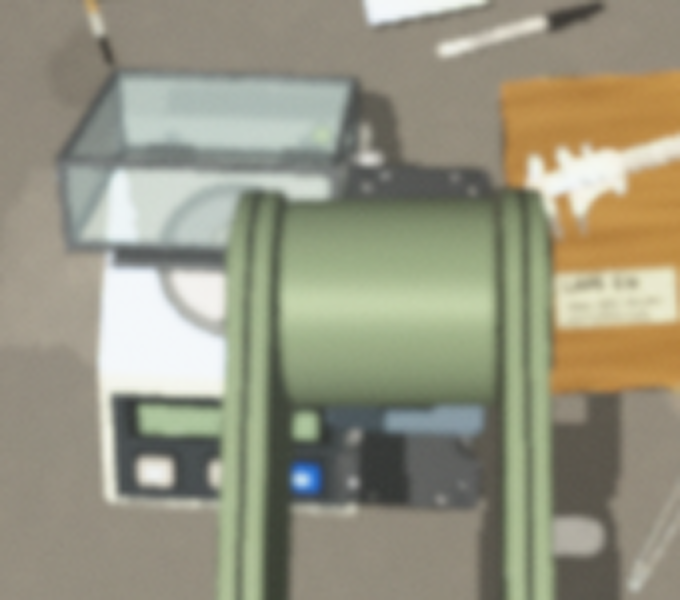

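Run:
```python
from fit import *
p=np.load("pose.npy")
print("T corner0",proj("side",W(p,hood(-.159,-.088,.061))), "obs",S(518,122))
for ph in (60,55,52,50,47,45):
    a=np.radians(ph);print(ph,proj("side",[W(p,hood(-.159,-.088,.061,a)),W(p,hood(0,-.088,.061,a))]).round(1).tolist(),proj("top",[W(p,hood(-.159,.088,.061,a)),W(p,hood(-.159,.088,-.003,a))]).round(1).tolist())
for de in (37.3,17,15,12,9):
    a=np.radians(de);print(de,proj("side",W(p,(-.04+.058*np.cos(a),-.122,.078+.058*np.sin(a)))).round(1))
print("top obs FT",(205+58/4,130+157/4),"FB",(205+68/4,130+247/4))
```

```text
T corner0 [[329.40804061 147.58738767]] obs (329.8191489361702, 150.56382978723406)
60 [[329.4, 147.6], [350.6, 182.3]] [[219.1, 165.0], [221.0, 188.8]]
55 [[325.3, 149.6], [349.9, 181.3]] [[219.0, 171.0], [221.5, 193.6]]
52 [[322.8, 151.1], [349.4, 180.7]] [[219.0, 174.6], [221.8, 196.4]]
50 [[321.2, 152.1], [349.1, 180.4]] [[219.1, 176.9], [222.1, 198.2]]
47 [[318.8, 153.7], [348.5, 179.8]] [[219.2, 180.4], [222.5, 200.7]]
45 [[317.2, 154.9], [348.2, 179.5]] [[219.3, 182.7], [222.8, 202.3]]
37.3 [[315.8 201.5]]
17 [[318.5 205.9]]
15 [[318.7 206.4]]
12 [[318.9 207.2]]
9 [[319.1 208. ]]
top obs FT (219.5, 169.25) FB (222.0, 191.75)
```

```bash
python3 -c "
from h import *
plan((.664,.160,.32),-1.7)"
```

```text
t 5.45 pos [0.592  0.02   0.2921] yang -1.48 tilt [ 0.006  -0.0021 -1.    ] F [-0.51 -0.46  0.61] w 0.0193
shift [14.17  6.85 -2.78] spin 0.22319936637146043 j [ 0.02  0.32  1.43 -0.    1.38  0.04]
```

>>> carry_out:
  translation:
    - [0,0,-2]
    - [1.5,0.5,-4]
    - [4,1.5,-4]
    - [7,3,-4]
    - [10,4.5,-4]
    - [12.5,6,-4]
    - [14,6.8,-3.6]
    - [14.2,6.85,-3]
    - [14.2,6.85,-2.8]
    - [14.2,6.85,-2.8]
  spin: [0,0.2,0.2,0.2,0.2,0.2,0.2,0.2,0.2,0.2]

```text
time: 6.28
position: [0.663, 0.1595, 0.3179]
orientation: [0.717, 0.697, -0.001, 0.002]
ft_force: [-0.4, 0.2, -0.5]
gripper_width: 0.0005
```

```bash
python3 -c "
from h import *
plan((.664,.160,.263),-1.7)
for n in('side','top'):
    p,d=viewer.snapshot(n);x,y=(220,70) if n=='side' else (205,120)
    np.save(f'pics/{n}6rgb.npy',p)
    cv2.imwrite(f'pics/{n}6.png',cv2.resize(p[y+10:y+160,x:x+170,::-1],None,fx=4,fy=4,interpolation=cv2.INTER_CUBIC))
"
```

```text
t 6.28 pos [0.663  0.1595 0.3179] yang -1.68 tilt [ 0.0014 -0.0037 -1.    ] F [-0.42  0.15 -0.45] w 0.0005
shift [0.07 0.09 5.49] spin 0.016653389299847277 j [ 0.22  0.47  1.14 -0.    1.53  0.25]
```

View pics/side6.png

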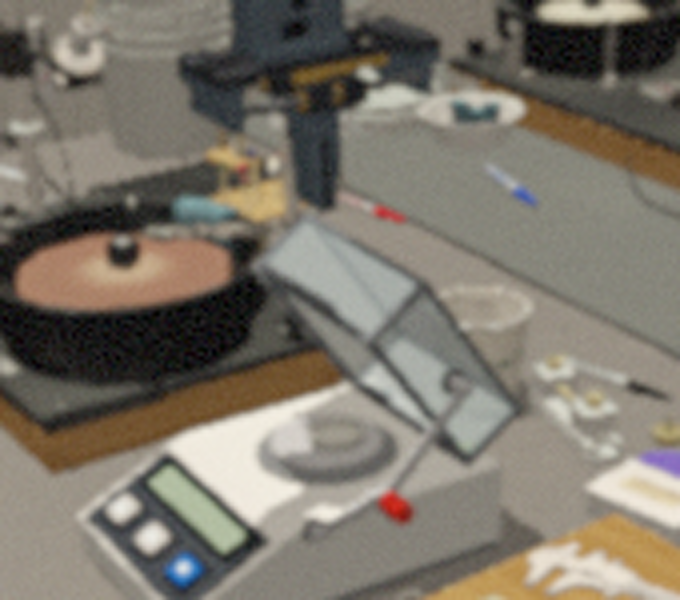

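```bash
cat > ov.py <<'E'
from fit import *
def draw(n,img,phis,x0,y0,w,h,f,out,colors=((0,255,0),(255,255,0))):
    p=np.load("pose.npy");im=cv2.resize(np.ascontiguousarray(img[y0:y0+h,x0:x0+w,::-1]),None,fx=f,fy=f,interpolation=cv2.INTER_CUBIC)
    def line(a,b,c):
        q=(proj(n,[W(p,a),W(p,b)])+.5-[x0,y0])*f-.5;cv2.line(im,*[tuple(int(v) for v in t) for t in q],c,1,cv2.LINE_AA)
    for ph,c in zip(phis,colors):
        a=np.radians(ph);H=lambda r,y,z:hood(r,y,z,a)
        for z in(-.003,.061):
            for s,t in(((-.155,.088),(-.155,-.088)),((0,.088),(-.155,.088)),((0,-.088),(-.155,-.088)),((0,.088),(0,-.088))): line(H(*s,z),H(*t,z),c)
        for y in(.088,-.088):
            for r in(-.155,0): line(H(r,y,-.003),H(r,y,.061),c)
        L=[H(-.155,.055,.003),H(-.179,.055,.003),H(-.179,-.055,.003),H(-.155,-.055,.003)]
        for i in range(3): line(L[i],L[i+1],(0,0,255))
    cv2.imwrite(out,im)
E
python3 - <<'E'
from ov import *
draw("side",np.load("pics/side6rgb.npy"),[56],265,110,100,100,6,"pics/ov6s.png")
draw("top",np.load("pics/top5rgb.npy"),[56],210,140,100,80,6,"pics/ov5t.png")
E
```

```text
(no output)
```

View pics/ov6s.png

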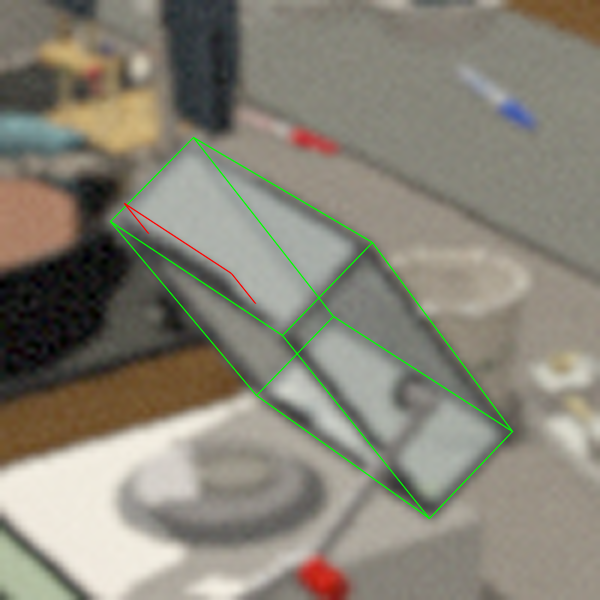

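View pics/ov5t.png

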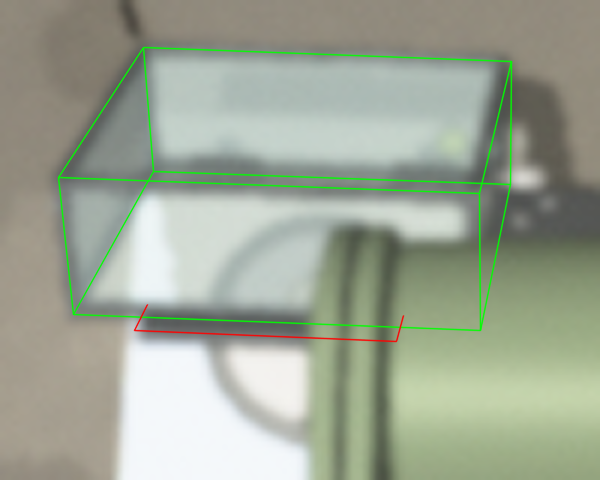

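Run:
```python
import numpy as np,cv2
a=np.load("pics/side6rgb.npy")[130:185,275:330,::-1]
b=np.load("pics/side0rgb.npy")[125:180,278:333,::-1]
cv2.imwrite("pics/z6.png",np.hstack([cv2.resize(i,None,fx=7,fy=7,interpolation=cv2.INTER_LANCZOS4) for i in(a,b)]))
```

```text
(no output)
```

View pics/z6.png

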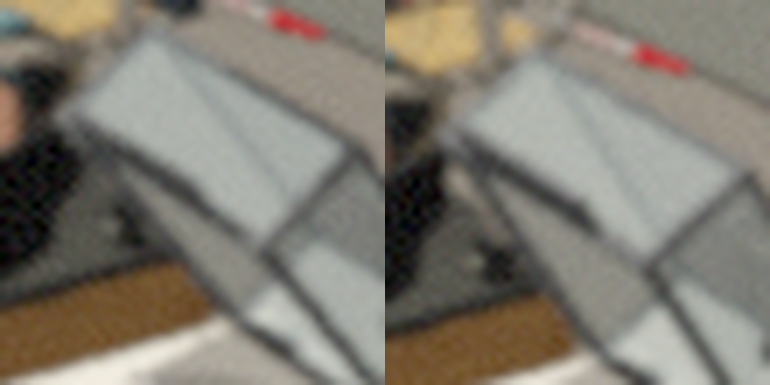

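>>> carry_out:
  translation:
    - [0,0.1,0.7]
    - [0.1,0.2,1.7]
    - [0.1,0.3,2.8]
    - [0.1,0.3,3.8]
    - [0.1,0.3,4.6]
    - [0.1,0.3,5.1]
    - [0.1,0.3,5.4]
    - [0.1,0.3,5.6]
    - [0.1,0.3,5.6]
    - [0.1,0.3,5.6]
  spin: [0,0,0,0,0,0,0,0,0,0]

```text
time: 7.22
position: [0.6669, 0.1599, 0.2643]
orientation: [0.718, 0.696, 0.001, 0.003]
ft_force: [0.3, 0.2, -0.0]
gripper_width: 0.0004
```

```bash
python3 -c "
from h import *
plan((.656,.160,.263),-1.7)
from ov import draw
for n in('side',):
    p,d=viewer.snapshot(n)
    cv2.imwrite('pics/side7.png',cv2.resize(p[100:200,265:365,::-1],None,fx=6,fy=6,interpolation=cv2.INTER_CUBIC))
"
```

```text
t 7.22 pos [0.6669 0.1599 0.2643] yang -1.74 tilt [ 0.0056 -0.0026 -1.    ] F [ 0.33  0.22 -0.03] w 0.0004
shift [-0.03 -1.09  0.13] spin -0.037031915748002575 j [ 0.22  0.49  1.24 -0.    1.41  0.25]
```

View pics/side7.png

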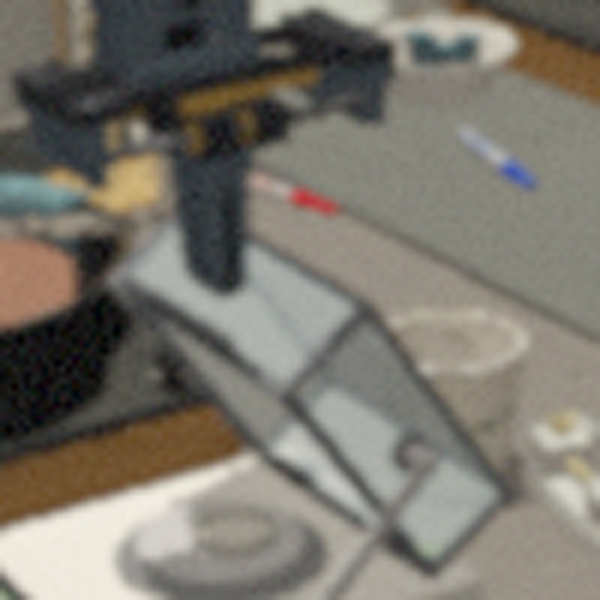

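```bash
cat > traj.py <<'E'
from h import *
def fing(deg):
    a=np.radians(deg);c,s=np.cos(a),np.sin(a)
    sl=4+27*c
    if sl<=22: x=105-(155+sl)*c+3*s+13.5; z=88+(155+sl)*s+3*c
    else:
        z=88+179*s+3*c; x=105-155*c+(3+24*np.tan(a))*s-5-13.5
    p=np.load("pose.npy");x=x/1000
    return np.array([p[0]+x*np.cos(p[2]),p[1]+x*np.sin(p[2]),z/1000+.025])
def rows(degs):
    s=bot.sense();Q=R.from_quat(s["orientation"])
    print("t",round(s["time"],2),"pos",s["position"].round(4),"tilt",Q.as_matrix()[:,2].round(4),"F",s["ft_force"].round(2))
    for d in degs: print(d,(Q.inv().apply(fing(d)-s["position"])*100).round(2).tolist())
E
python3 -c "
from traj import *
for d in (60,57,50,45,30,15,0):print(d,fing(d).round(4))
rows([58,56.5,55,54,53,52,51,50,49,48])"
```

```text
60 [0.6708 0.1595 0.2639]
57 [0.6624 0.1597 0.2603]
50 [0.6434 0.1603 0.25  ]
45 [0.632  0.1606 0.2417]
30 [0.5967 0.1617 0.2051]
15 [0.5752 0.1623 0.1622]
0 [0.5675 0.1625 0.116 ]
t 7.27 pos [0.6669 0.1599 0.2645] tilt [ 0.0059 -0.0025 -1.    ] F [-0.03 -0.24  0.54]
58 [-0.03, -0.18, 0.29]
56.5 [-0.03, -0.6, 0.48]
55 [-0.03, -1.01, 0.68]
54 [-0.03, -1.29, 0.82]
53 [-0.03, -1.56, 0.96]
52 [-0.03, -1.83, 1.11]
51 [-0.03, -2.1, 1.27]
50 [-0.03, -2.36, 1.43]
49 [-0.03, -2.62, 1.6]
48 [-0.03, -2.62, 1.63]
```

>>> carry_out:
  translation:
    - [0,-0.2,0.3]
    - [0,-0.6,0.5]
    - [0,-0.8,0.6]
    - [0,-1.0,0.7]
    - [0,-1.3,0.85]
    - [0,-1.55,1.0]
    - [0,-1.8,1.1]
    - [0,-2.1,1.3]
    - [0,-2.35,1.45]
    - [0,-2.35,1.45]
  spin: [0,0,0,0,0,0,0,0,0,0]

```text
time: 8.1
position: [0.643, 0.1606, 0.2495]
orientation: [0.718, 0.696, 0.001, 0.003]
ft_force: [1.9, 0.4, -0.6]
gripper_width: 0.0004
```

```bash
python3 -c "
from traj import *
rows([48,46,44,42,40,38,36,34])
p,d=viewer.snapshot('side')
cv2.imwrite('pics/side8.png',cv2.resize(p[100:220,265:365,::-1],None,fx=5,fy=5,interpolation=cv2.INTER_CUBIC))
"
```

```text
t 8.1 pos [0.643  0.1606 0.2495] tilt [ 0.0051 -0.0025 -1.    ] F [ 1.88  0.39 -0.6 ]
48 [-0.03, -0.22, 0.15]
46 [-0.03, -0.82, 0.56]
44 [-0.03, -1.39, 1.0]
42 [-0.03, -1.93, 1.44]
40 [-0.03, -2.45, 1.9]
38 [-0.03, -2.94, 2.38]
36 [-0.03, -3.4, 2.87]
34 [-0.03, -3.84, 3.37]
```

View pics/side8.png

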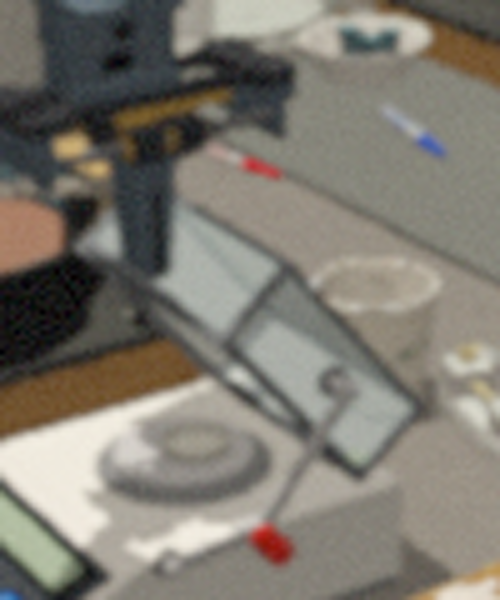

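The hood is following: its corner is now at (290,265) and the knuckle has dropped to (270,543). I'll continue.

>>> carry_out:
  translation:
    - [0,-0.2,0.15]
    - [0,-0.5,0.35]
    - [0,-0.8,0.55]
    - [0,-1.1,0.8]
    - [0,-1.4,1.0]
    - [0,-1.7,1.2]
    - [0,-1.95,1.45]
    - [0,-2.2,1.7]
    - [0,-2.45,1.9]
    - [0,-2.7,2.15]
  spin: [0,0,0,0,0,0,0,0,0,0]

```text
time: 8.98
position: [0.6158, 0.1614, 0.2278]
orientation: [0.718, 0.696, 0.001, 0.003]
ft_force: [2.7, -0.9, 0.7]
gripper_width: 0.0003
```

```bash
python3 -c "
from traj import *
rows([38,36,34,32,30,28,26,24])"
```

```text
t 8.98 pos [0.6158 0.1614 0.2278] tilt [ 0.0046 -0.0026 -1.    ] F [ 2.67 -0.91  0.66]
38 [-0.03, -0.2, 0.22]
36 [-0.03, -0.67, 0.71]
34 [-0.03, -1.11, 1.22]
32 [-0.03, -1.53, 1.73]
30 [-0.03, -1.92, 2.26]
28 [-0.03, -2.29, 2.8]
26 [-0.02, -2.63, 3.35]
24 [-0.02, -2.95, 3.91]
```

>>> carry_out:
  translation:
    - [0,-0.2,0.2]
    - [0,-0.45,0.45]
    - [0,-0.67,0.7]
    - [0,-0.9,0.95]
    - [0,-1.1,1.2]
    - [0,-1.3,1.45]
    - [0,-1.5,1.7]
    - [0,-1.7,2.0]
    - [0,-1.9,2.25]
    - [0,-2.1,2.5]
  spin: [0,0,0,0,0,0,0,0,0,0]

```text
time: 9.82
position: [0.5946, 0.162, 0.2024]
orientation: [0.718, 0.696, 0.001, 0.002]
ft_force: [2.2, 0.2, 0.7]
gripper_width: 0.0003
```

```bash
python3 -c "
from traj import *
rows([28,26,24,22,20,18,16,14])
p,d=viewer.snapshot('side')
cv2.imwrite('pics/side9.png',cv2.resize(p[100:220,250:365,::-1],None,fx=5,fy=5,interpolation=cv2.INTER_CUBIC))
"
```

```text
t 9.82 pos [0.5946 0.162  0.2024] tilt [ 0.0044 -0.0026 -1.    ] F [2.23 0.24 0.65]
28 [-0.02, -0.16, 0.27]
26 [-0.02, -0.5, 0.82]
24 [-0.02, -0.82, 1.38]
22 [-0.02, -1.12, 1.95]
20 [-0.02, -1.39, 2.53]
18 [-0.02, -1.63, 3.12]
16 [-0.02, -1.86, 3.71]
14 [-0.02, -2.05, 4.31]
```

View pics/side9.png

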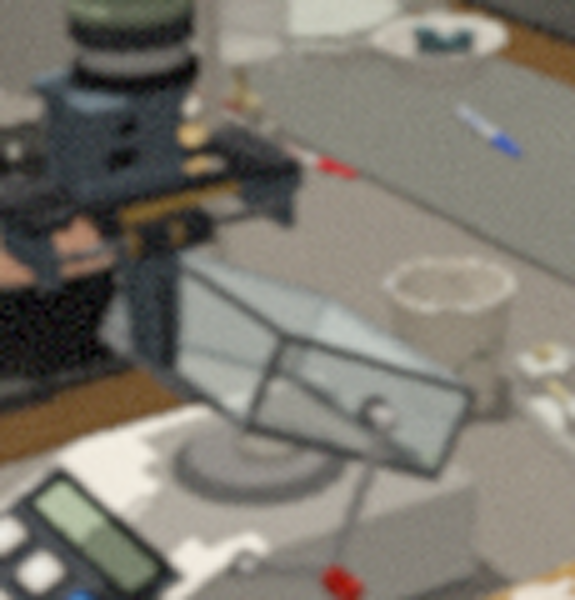

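Run:
```python
from fit import *
p=np.load("pose.npy")
for ph in (36,34,32,30,28,26):
    a=np.radians(ph);print(ph,proj("side",[W(p,hood(-.155,-.088,.061,a)),W(p,hood(-.155,-.088,-.003,a)),W(p,hood(0,-.088,.061,a))]).round(1).tolist(), "lip tip",np.round(hood(-.179,0,.003,a),4))
q=lambda u,v:(250+(u+.5)/5-.5,100+(v+.5)/5-.5)
print(q(290,337),q(250,430),q(470,388))
```

```text
36 [[311.4, 161.3], [300.9, 180.5], [346.3, 178.4]] lip tip [-0.0381  0.      0.1956]
34 [[310.0, 162.7], [300.1, 182.2], [345.8, 178.1]] lip tip [-0.0417  0.      0.1906]
32 [[308.6, 164.1], [299.3, 183.8], [345.4, 178.0]] lip tip [-0.0452  0.      0.1854]
30 [[307.3, 165.6], [298.5, 185.5], [344.9, 177.8]] lip tip [-0.0485  0.      0.1801]
28 [[306.0, 167.2], [297.9, 187.2], [344.4, 177.7]] lip tip [-0.0516  0.      0.1747]
26 [[304.8, 168.7], [297.2, 188.8], [343.9, 177.5]] lip tip [-0.0546  0.      0.1692]
(307.6, 167.0) (299.6, 185.6) (343.6, 177.2)
```

>>> carry_out:
  translation:
    - [0,-0.15,0.3]
    - [0,-0.35,0.55]
    - [0,-0.5,0.8]
    - [0,-0.67,1.1]
    - [0,-0.82,1.4]
    - [0,-0.97,1.65]
    - [0,-1.1,1.95]
    - [0,-1.25,2.25]
    - [0,-1.4,2.55]
    - [0,-1.5,2.8]
  spin: [0,0,0,0,0,0,0,0,0,0]

```text
time: 10.7
position: [0.5787, 0.1623, 0.1734]
orientation: [0.718, 0.696, -0.0, 0.002]
ft_force: [1.5, -0.1, 1.8]
gripper_width: 0.0002
```

```bash
python3 -c "
from traj import *
rows([18,16,14,12,10,8,6])"
```

```text
t 10.7 pos [0.5787 0.1623 0.1734] tilt [ 0.0023 -0.0029 -1.    ] F [ 1.53 -0.1   1.84]
18 [-0.01, -0.03, 0.22]
16 [-0.01, -0.25, 0.82]
14 [-0.01, -0.44, 1.42]
12 [-0.0, -0.62, 2.02]
10 [-0.0, -0.76, 2.64]
8 [-0.0, -0.89, 3.25]
6 [0.0, -0.98, 3.87]
```

>>> carry_out:
  translation:
    - [0,-0.05,0.25]
    - [0,-0.15,0.5]
    - [0,-0.25,0.8]
    - [0,-0.35,1.1]
    - [0,-0.45,1.4]
    - [0,-0.53,1.7]
    - [0,-0.62,2.0]
    - [0,-0.7,2.3]
    - [0,-0.76,2.6]
    - [0,-0.8,2.8]
  spin: [0,0,0,0,0,0,0,0,0,0]

```text
time: 11.53
position: [0.5705, 0.1625, 0.1449]
orientation: [0.718, 0.696, -0.0, 0.002]
ft_force: [0.9, 0.4, 1.8]
gripper_width: 0.0001
```

```bash
python3 -c "
from traj import *
rows([9,8,7,6,4,2,0])
p,d=viewer.snapshot('side')
cv2.imwrite('pics/side10.png',cv2.resize(p[110:230,240:360,::-1],None,fx=5,fy=5,interpolation=cv2.INTER_CUBIC))
"
```

```text
t 11.53 pos [0.5705 0.1625 0.1449] tilt [ 0.0019 -0.0029 -1.    ] F [0.88 0.37 1.81]
9 [-0.0, -0.0, 0.1]
8 [-0.0, -0.06, 0.41]
7 [-0.0, -0.11, 0.71]
6 [0.0, -0.16, 1.02]
4 [0.0, -0.23, 1.65]
2 [0.0, -0.28, 2.27]
0 [0.01, -0.31, 2.89]
```

View pics/side10.png

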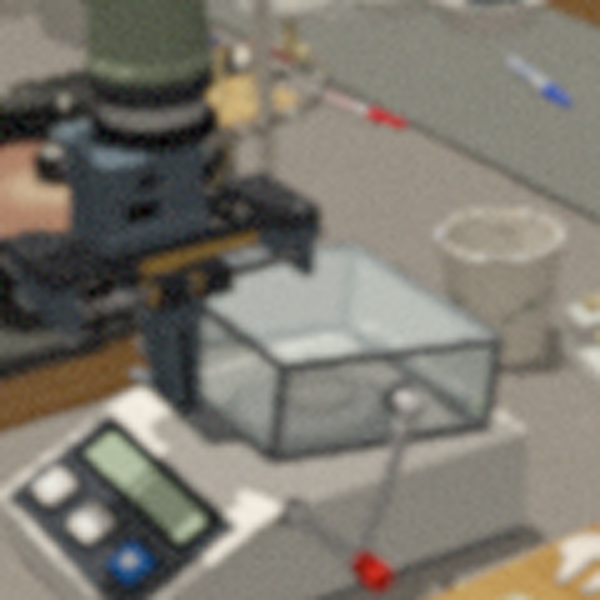

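>>> carry_out:
  translation:
    - [0,-0.02,0.2]
    - [0,-0.05,0.4]
    - [0,-0.08,0.6]
    - [0,-0.12,0.8]
    - [0,-0.15,1.0]
    - [0,-0.18,1.2]
    - [0,-0.2,1.4]
    - [0,-0.22,1.6]
    - [0,-0.25,1.8]
    - [0,-0.27,2.0]
  spin: [0,0,0,0,0,0,0,0,0,0]

```text
time: 12.42
position: [0.5677, 0.1624, 0.1245]
orientation: [0.718, 0.696, -0.001, 0.002]
ft_force: [1.4, -0.4, 1.9]
gripper_width: 0.0003
```

```bash
python3 -c "
from traj import *
rows([3,2,1,0])"
```

```text
t 12.42 pos [0.5677 0.1624 0.1245] tilt [ 0.0014 -0.0031 -1.    ] F [ 1.36 -0.44  1.95]
3 [0.01, 0.02, -0.09]
2 [0.01, 0.0, 0.22]
1 [0.01, -0.01, 0.53]
0 [0.01, -0.02, 0.85]
```

>>> carry_out:
  translation:
    - [0,0,0.07]
    - [0,0,0.14]
    - [0,0,0.21]
    - [0,0,0.28]
    - [0,0,0.35]
    - [0,0,0.42]
    - [0,0,0.49]
    - [0,-0.02,0.56]
    - [0,-0.02,0.63]
    - [0,-0.02,0.7]
  spin: [0,0,0,0,0,0,0,0,0,0]

```text
time: 13.25
position: [0.5674, 0.1624, 0.1174]
orientation: [0.718, 0.696, -0.001, 0.002]
ft_force: [-0.6, -1.2, 1.2]
gripper_width: 0.0007
```

```bash
python3 -c "
from traj import *
rows([0])"
```

```text
t 13.25 pos [0.5674 0.1624 0.1174] tilt [ 0.0012 -0.0032 -1.    ] F [-0.6  -1.17  1.21]
0 [0.01, 0.01, 0.14]
```

Next 1 mm steps until the force rises clearly.

>>> carry_out:
  translation:
    - [0,0,0.02]
    - [0,0,0.05]
    - [0,0,0.07]
    - [0,0,0.1]
    - [0,0,0.12]
    - [0,0,0.14]
    - [0,0,0.16]
    - [0,0,0.16]
    - [0,0,0.16]
    - [0,0,0.16]
  spin: [0,0,0,0,0,0,0,0,0,0]

```text
time: 14.08
position: [0.5674, 0.1624, 0.1163]
orientation: [0.718, 0.696, -0.001, 0.002]
ft_force: [-1.2, 0.1, 5.3]
gripper_width: 0.0006
```

```bash
python3 -c "
from traj import *
rows([0])"
```

```text
t 14.08 pos [0.5674 0.1624 0.1163] tilt [ 0.0015 -0.003  -1.    ] F [-1.19  0.09  5.31]
0 [0.01, 0.01, 0.03]
```

>>> carry_out:
  translation:
    - [0,0,0.02]
    - [0,0,0.04]
    - [0,0,0.06]
    - [0,0,0.08]
    - [0,0,0.1]
    - [0,0,0.12]
    - [0,0,0.14]
    - [0,0,0.14]
    - [0,0,0.14]
    - [0,0,0.14]
  spin: [0,0,0,0,0,0,0,0,0,0]

```text
time: 14.92
position: [0.5674, 0.1624, 0.1162]
orientation: [0.718, 0.696, -0.0, 0.002]
ft_force: [-3.2, -0.3, 11.5]
gripper_width: 0.0003
```

```bash
python3 -c "
from traj import *
rows([0])"
```

```text
t 14.92 pos [0.5674 0.1624 0.1162] tilt [ 0.0021 -0.0029 -1.    ] F [-3.15 -0.3  11.46]
0 [0.01, 0.01, 0.02]
```

>>> carry_out:
  translation:
    - [0,0,-0.5]
    - [0,-0.3,-2]
    - [0,-1,-4.5]
    - [0,-2,-7]
    - [0,-4,-9]
    - [-1,-6,-10]
    - [-2,-7.5,-10]
    - [-3.5,-8,-10]
    - [-4.5,-8,-10]
    - [-5,-8,-10]
  spin: [0,0,-3,-10,-17,-24,-31,-38,-45,-52]

```text
time: 15.75
position: [0.4853, 0.1141, 0.2163]
orientation: [0.337, 0.941, -0.001, 0.002]
ft_force: [0.5, 1.1, 0.1]
gripper_width: 0.0001
```

```bash
python3 -c "
from traj import *
plan((.48,.1105,.21),88.3)"
```

```text
t 15.75 pos [0.4853 0.1141 0.2163] yang 50.59 tilt [ 0.0028 -0.0034 -1.    ] F [0.45 1.11 0.08] w 0.0001
shift [ 0.19 -0.61  0.63] spin -37.70539974833392 j [ 0.21  0.22  1.77 -0.    1.15 -0.67]
```

```bash
python3 -c "
from traj import *
plan((.489,.1105,.115),88.3)"
```

```text
t 15.75 pos [0.4853 0.1141 0.2163] yang 50.59 tilt [ 0.0028 -0.0034 -1.    ] F [0.45 1.11 0.08] w 0.0001
shift [-0.47 -0.04 10.13] spin -37.70539974833392 j [ 0.21  0.22  1.77 -0.    1.15 -0.67]
```

>>> carry_out:
  translation:
    - [-0.1,0,1]
    - [-0.2,0,2.5]
    - [-0.3,0,4]
    - [-0.4,0,5.5]
    - [-0.45,0,7]
    - [-0.45,0,8.5]
    - [-0.45,0,9.5]
    - [-0.45,0,10]
    - [-0.45,0,10.1]
    - [-0.45,0,10.1]
  spin: [-5,-11,-17,-23,-29,-34,-37,-37.7,-37.7,-37.7]

```text
time: 16.58
position: [0.4893, 0.1109, 0.1152]
orientation: [0.015, 1.0, -0.002, 0.001]
ft_force: [0.4, 0.7, -0.2]
gripper_width: 0.0002
```

```bash
python3 -c "
from traj import *
p,d=viewer.snapshot('side');np.save('pics/side11d.npy',d);np.save('pics/side11rgb.npy',p)
cv2.imwrite('pics/side11.png',cv2.resize(p[130:250,220:360,::-1],None,fx=5,fy=5,interpolation=cv2.INTER_CUBIC))
p,d=viewer.snapshot('top');np.save('pics/top11rgb.npy',p)
cv2.imwrite('pics/top11.png',cv2.resize(p[135:275,205:325,::-1],None,fx=4.2,fy=4.2,interpolation=cv2.INTER_CUBIC))
plan((.489,.1105,.090),88.3)
"
```

```text
t 16.68 pos [0.4896 0.111  0.1159] yang 88.25 tilt [ 0.0042 -0.0031 -1.    ] F [ 0.42 -0.02 -0.91] w 0.0002
shift [ 0.07 -0.05  2.59] spin -0.0493811706123779 j [ 0.2   0.32  1.91 -0.    0.91 -1.33]
```

View pics/side11.png

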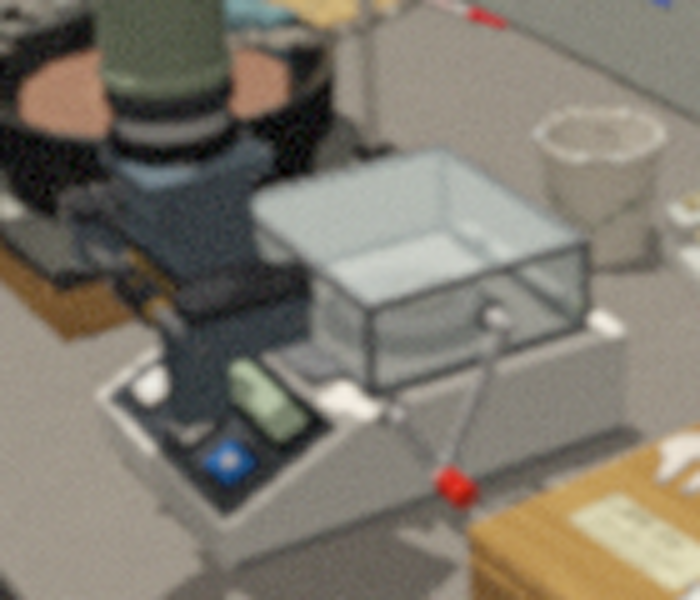

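View pics/top11.png

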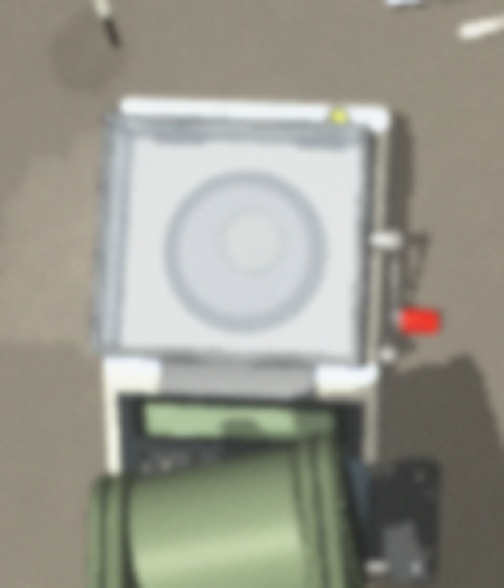

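Run:
```python
from h import *
p=np.load('pics/side11rgb.npy');f=8;x0,y0,w,h=235,180,75,65
im=cv2.resize(np.ascontiguousarray(p[y0:y0+h,x0:x0+w,::-1]),None,fx=f,fy=f,interpolation=cv2.INTER_CUBIC)
s=bot.sense();Q=R.from_quat(s["orientation"])
C=[Q.apply([a*.016,b*.0135,.025])+s["position"] for a,b in((1,1),(1,-1),(-1,-1),(-1,1))]
q=(proj("side",C)+.5-[x0,y0])*f-.5
cv2.polylines(im,[q.astype(int)],True,(0,255,0),1,cv2.LINE_AA)
for i,c in enumerate(C): print(c.round(4))
k=np.array([.5045,.1105,.055]);q=(proj("side",k)[0]+.5-[x0,y0])*f-.5;cv2.circle(im,tuple(q.astype(int)),3,(0,255,255),-1)
# key outline
sl=np.array([np.cos(.4538),0,np.sin(.4538)]);K=[k+a*.01*sl+np.array([0,b*.013,0]) for a,b in((1,1),(1,-1),(-1,-1),(-1,1))]
q=(proj("side",K)+.5-[x0,y0])*f-.5;cv2.polylines(im,[q.astype(int)],True,(0,255,255),1,cv2.LINE_AA)
cv2.imwrite("pics/ov11.png",im)
d=np.load('pics/side11d.npy')
for v in range(208,222): print(v,[ (atd("side",(u,v),d[v,u])*1000).round(0).astype(int).tolist() for u in (255,260,265)])
```

```text
[0.4742 0.1249 0.0908]
[0.4733 0.0979 0.0909]
[0.5053 0.097  0.091 ]
[0.5062 0.1239 0.0909]
208 [[470, 101, 119], [486, 101, 114], [502, 101, 108]]
209 [[472, 105, 113], [486, 101, 110], [502, 101, 104]]
210 [[469, 100, 113], [486, 102, 106], [500, 98, 103]]
211 [[470, 103, 108], [486, 103, 103], [501, 102, 98]]
212 [[471, 104, 104], [486, 103, 99], [501, 101, 95]]
213 [[471, 105, 100], [486, 104, 95], [525, 153, 57]]
214 [[472, 110, 94], [486, 105, 91], [522, 148, 57]]
215 [[472, 109, 91], [509, 157, 53], [522, 148, 54]]
216 [[497, 168, 49], [508, 154, 52], [520, 144, 52]]
217 [[499, 173, 42], [506, 150, 51], [517, 138, 53]]
218 [[495, 164, 44], [505, 149, 48], [515, 136, 51]]
219 [[495, 166, 40], [505, 149, 45], [508, 121, 58]]
220 [[493, 162, 39], [501, 141, 47], [506, 117, 57]]
221 [[490, 156, 39], [500, 140, 44], [505, 115, 55]]
```

View pics/ov11.png

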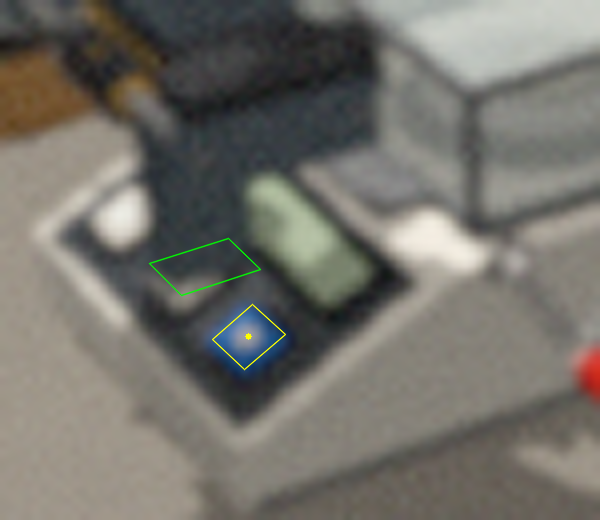

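>>> carry_out:
  translation:
    - [0,0,0.5]
    - [0,-0.05,1.2]
    - [0,-0.05,1.9]
    - [0,-0.05,2.4]
    - [0,-0.05,2.8]
    - [0,-0.05,3.0]
    - [0,-0.05,3.1]
    - [0,-0.05,3.1]
    - [0,-0.05,3.1]
    - [0,-0.05,3.1]
  spin: [0,0,0,0,0,0,0,0,0,0]

```text
time: 17.52
position: [0.49, 0.1105, 0.0851]
orientation: [0.015, 1.0, -0.001, 0.002]
ft_force: [0.4, -0.6, -0.2]
gripper_width: 0.0002
```

```bash
python3 -c "
from h import *
plan((.489,.1105,.083),88.3)
p,d=viewer.snapshot('side')
cv2.imwrite('pics/side12.png',cv2.resize(p[180:245,235:310,::-1],None,fx=8,fy=8,interpolation=cv2.INTER_CUBIC))
"
```

```text
t 17.52 pos [0.49   0.1105 0.0851] yang 88.25 tilt [ 0.0048 -0.003  -1.    ] F [ 0.45 -0.56 -0.18] w 0.0002
shift [0.1  0.   0.21] spin -0.052895673255989095 j [ 0.2   0.36  1.95 -0.01  0.83 -1.34]
```

View pics/side12.png

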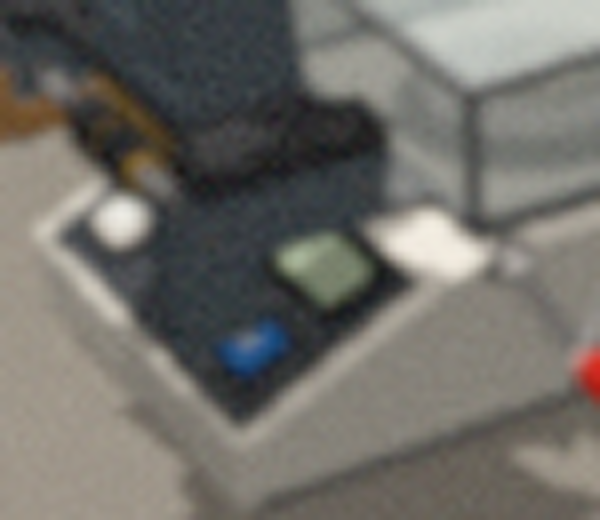

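>>> carry_out:
  translation:
    - [0,0,0.03]
    - [-0.02,0,0.06]
    - [-0.04,0,0.1]
    - [-0.06,0,0.14]
    - [-0.08,0,0.18]
    - [-0.1,0,0.22]
    - [-0.12,0,0.26]
    - [-0.13,0,0.28]
    - [-0.13,0,0.28]
    - [-0.13,0,0.28]
  spin: [0,0,0,0,0,0,0,0,0,0]

```text
time: 18.4
position: [0.4913, 0.1104, 0.0824]
orientation: [0.015, 1.0, -0.001, 0.002]
ft_force: [0.0, 0.2, -0.1]
gripper_width: 0.0002
```

>>> carry_out:
  translation:
    - [0,0,0.02]
    - [-0.02,0,0.04]
    - [-0.03,0,0.06]
    - [-0.04,0,0.08]
    - [-0.04,0,0.09]
    - [-0.04,0,0.09]
    - [-0.04,0,0.09]
    - [-0.04,0,0.09]
    - [-0.04,0,0.09]
    - [-0.04,0,0.09]
  spin: [0,0,0,0,0,0,0,0,0,0]

```text
time: 19.23
position: [0.4916, 0.1104, 0.0815]
orientation: [0.015, 1.0, -0.001, 0.002]
ft_force: [-1.4, 0.1, 3.6]
gripper_width: 0.0007
```

>>> carry_out:
  translation:
    - [0,0,0.01]
    - [-0.01,0,0.02]
    - [-0.02,0,0.04]
    - [-0.02,0,0.05]
    - [-0.02,0,0.05]
    - [-0.02,0,0.05]
    - [-0.02,0,0.05]
    - [-0.02,0,0.05]
    - [-0.02,0,0.05]
    - [-0.02,0,0.05]
  spin: [0,0,0,0,0,0,0,0,0,0]

```text
time: 20.07
position: [0.4919, 0.1104, 0.081]
orientation: [0.015, 1.0, -0.001, 0.002]
ft_force: [-2.8, -0.4, 5.4]
gripper_width: 0.0004
```

```bash
cat > k.py <<'E'
from h import *
s=bot.sense();p=s["position"];f=s["ft_force"]
print(round(s["time"],2),p.round(5),f.round(2),"t mm",round(1000*((p[0]-.49)*.438+(.0851-p[2])*.899),2),"Fn",round(-f[0]*.438+f[2]*.899,2),"Ft",round(f[0]*.899+f[2]*.438,2))
E
python3 k.py
```

```text
20.07 [0.49188 0.11039 0.08105] [-2.84 -0.38  5.41] t mm 4.47 Fn 6.1 Ft -0.19
```

>>> carry_out:
  translation:
    - [0,0,0.01]
    - [-0.01,0,0.02]
    - [-0.02,0,0.04]
    - [-0.02,0,0.04]
    - [-0.02,0,0.04]
    - [-0.02,0,0.04]
    - [-0.02,0,0.04]
    - [-0.02,0,0.04]
    - [-0.02,0,0.04]
    - [-0.02,0,0.04]
  spin: [0,0,0,0,0,0,0,0,0,0]

```text
time: 20.9
position: [0.492, 0.1104, 0.0808]
orientation: [0.015, 1.0, -0.001, 0.002]
ft_force: [-2.4, -0.3, 5.6]
gripper_width: 0.0006
```

```bash
python3 k.py
```

```text
20.9 [0.49199 0.11041 0.08078] [-2.36 -0.27  5.61] t mm 4.76 Fn 6.08 Ft 0.34
```

>>> carry_out:
  translation:
    - [0,0,0.01]
    - [-0.01,0,0.02]
    - [-0.02,0,0.04]
    - [-0.02,0,0.04]
    - [-0.02,0,0.04]
    - [-0.02,0,0.04]
    - [-0.02,0,0.04]
    - [-0.02,0,0.04]
    - [-0.02,0,0.04]
    - [-0.02,0,0.04]
  spin: [0,0,0,0,0,0,0,0,0,0]

```text
time: 21.73
position: [0.4921, 0.1104, 0.0806]
orientation: [0.015, 1.0, -0.001, 0.002]
ft_force: [-2.1, 0.1, 6.5]
gripper_width: 0.0005
```

```bash
python3 k.py
```

```text
21.73 [0.49212 0.11042 0.08057] [-2.09  0.09  6.53] t mm 5.0 Fn 6.79 Ft 0.98
```

>>> carry_out:
  translation:
    - [0,0,0.01]
    - [-0.01,0,0.02]
    - [-0.02,0,0.04]
    - [-0.02,0,0.04]
    - [-0.02,0,0.04]
    - [-0.02,0,0.04]
    - [-0.02,0,0.04]
    - [-0.02,0,0.04]
    - [-0.02,0,0.04]
    - [-0.02,0,0.04]
  spin: [0,0,0,0,0,0,0,0,0,0]

```text
time: 22.57
position: [0.4922, 0.1104, 0.0803]
orientation: [0.015, 1.0, -0.001, 0.002]
ft_force: [-3.6, -0.2, 6.4]
gripper_width: 0.0003
```

```bash
python3 k.py
```

```text
22.57 [0.49219 0.1104  0.08035] [-3.63 -0.17  6.45] t mm 5.23 Fn 7.39 Ft -0.44
```

>>> carry_out:
  translation:
    - [0,0,0.01]
    - [-0.01,0,0.02]
    - [-0.02,0,0.04]
    - [-0.02,0,0.04]
    - [-0.02,0,0.04]
    - [-0.02,0,0.04]
    - [-0.02,0,0.04]
    - [-0.02,0,0.04]
    - [-0.02,0,0.04]
    - [-0.02,0,0.04]
  spin: [0,0,0,0,0,0,0,0,0,0]

```text
time: 23.4
position: [0.4923, 0.1104, 0.0802]
orientation: [0.015, 1.0, -0.001, 0.002]
ft_force: [-1.9, 0.3, 7.1]
gripper_width: 0.0002
```

```bash
python3 k.py
```

```text
23.4 [0.49229 0.1104  0.08018] [-1.93  0.34  7.08] t mm 5.42 Fn 7.21 Ft 1.36
```

>>> carry_out:
  translation:
    - [0,0,0.01]
    - [-0.01,0,0.02]
    - [-0.02,0,0.04]
    - [-0.02,0,0.05]
    - [-0.02,0,0.05]
    - [-0.02,0,0.05]
    - [-0.02,0,0.05]
    - [-0.02,0,0.05]
    - [-0.02,0,0.05]
    - [-0.02,0,0.05]
  spin: [0,0,0,0,0,0,0,0,0,0]

```text
time: 24.23
position: [0.4924, 0.1104, 0.0799]
orientation: [0.015, 1.0, -0.001, 0.002]
ft_force: [-2.1, -0.4, 5.4]
gripper_width: 0.0006
```

```bash
python3 k.py
```

```text
24.23 [0.49243 0.1104  0.07992] [-2.11 -0.45  5.36] t mm 5.72 Fn 5.75 Ft 0.45
```

>>> carry_out:
  translation:
    - [0,0,0.01]
    - [-0.01,0,0.02]
    - [-0.02,0,0.04]
    - [-0.02,0,0.05]
    - [-0.02,0,0.05]
    - [-0.02,0,0.05]
    - [-0.02,0,0.05]
    - [-0.02,0,0.05]
    - [-0.02,0,0.05]
    - [-0.02,0,0.05]
  spin: [0,0,0,0,0,0,0,0,0,0]

```text
time: 25.07
position: [0.4925, 0.1104, 0.0796]
orientation: [0.015, 1.0, -0.001, 0.002]
ft_force: [-3.6, -0.3, 7.4]
gripper_width: 0.0001
```

```bash
python3 k.py
```

```text
25.07 [0.49254 0.11036 0.07961] [-3.57 -0.26  7.43] t mm 6.05 Fn 8.24 Ft 0.04
```

Run:
```python
from h import *
for i in range(5):
    if i==0: q,_=viewer.snapshot('side'); cv2.imwrite('pics/side13.png',cv2.resize(q[180:245,235:310,::-1],None,fx=8,fy=8,interpolation=cv2.INTER_CUBIC))
    else: viewer.snapshot('top')
    s=bot.sense();p=s["position"];f=s["ft_force"]
    print(round(s["time"],2),p.round(5),f.round(2),s["wrist_torque"].round(3),"t mm",round(1000*((p[0]-.49)*.438+(.0851-p[2])*.899),2),"Fn",round(-f[0]*.438+f[2]*.899,2))
```

```text
25.12 [0.49255 0.11037 0.07964] [-2.11 -0.17  6.18] [ 0.051  0.359 -0.037] t mm 6.03 Fn 6.48
25.17 [0.49254 0.1104  0.07963] [-3.25 -0.53  6.07] [-0.068  0.396 -0.006] t mm 6.02 Fn 6.88
25.22 [0.49257 0.11041 0.07964] [-1.95  0.92  6.79] [ 0.032  0.405 -0.041] t mm 6.04 Fn 6.96
25.27 [0.49254 0.11039 0.07962] [-1.86 -0.96  6.95] [-0.011  0.375 -0.026] t mm 6.04 Fn 7.07
25.32 [0.49256 0.11042 0.07964] [-3.09  0.37  6.67] [-0.005  0.38  -0.007] t mm 6.03 Fn 7.35
```

View pics/side13.png

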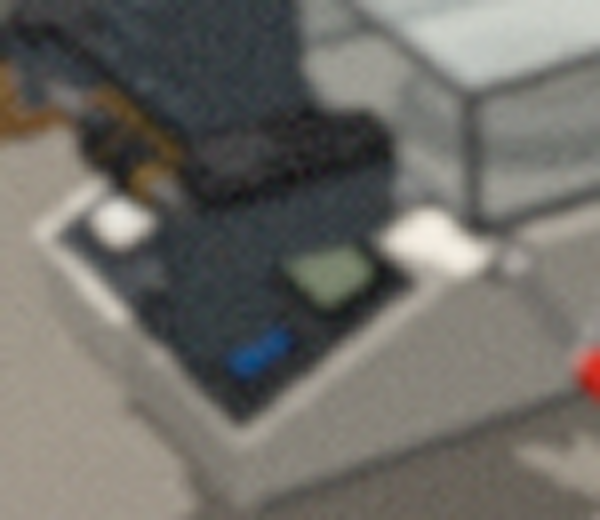

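Create k.py:
```python
from h import *
F=[];T=[]
for i in range(8):
    viewer.snapshot('top')
    s=bot.sense();p=s["position"];f=s["ft_force"]
    F.append(-f[0]*.438+f[2]*.899);T.append(1000*((p[0]-.49)*.438+(.0851-p[2])*.899))
print(round(s["time"],2),p.round(5),"t",np.mean(T).round(3),"Fn",np.mean(F).round(2),"+-",(np.std(F)/8**.5).round(2))
```

```text
(no output)
```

>>> carry_out:
  translation:
    - [0,0,0.01]
    - [-0.01,0,0.02]
    - [-0.02,0,0.04]
    - [-0.02,0,0.05]
    - [-0.02,0,0.05]
    - [-0.02,0,0.05]
    - [-0.02,0,0.05]
    - [-0.02,0,0.05]
    - [-0.02,0,0.05]
    - [-0.02,0,0.05]
  spin: [0,0,0,0,0,0,0,0,0,0]

```text
time: 26.15
position: [0.4927, 0.1104, 0.0793]
orientation: [0.015, 1.0, -0.001, 0.002]
ft_force: [-2.9, -0.6, 6.5]
gripper_width: 0.0005
```

```bash
python3 k.py
```

```text
26.55 [0.49271 0.11039 0.0793 ] t 6.406 Fn 6.94 +- 0.22
```

>>> carry_out:
  translation:
    - [0,0,0.01]
    - [-0.01,0,0.02]
    - [-0.02,0,0.03]
    - [-0.02,0,0.04]
    - [-0.02,0,0.04]
    - [-0.02,0,0.04]
    - [-0.02,0,0.04]
    - [-0.02,0,0.04]
    - [-0.02,0,0.04]
    - [-0.02,0,0.04]
  spin: [0,0,0,0,0,0,0,0,0,0]

```text
time: 27.38
position: [0.4929, 0.1104, 0.079]
orientation: [0.015, 1.0, -0.001, 0.002]
ft_force: [-2.7, 0.5, 5.1]
gripper_width: 0.0004
```

```bash
python3 k.py
```

```text
27.78 [0.4929  0.11039 0.07899] t 6.762 Fn 5.86 +- 0.13
```

>>> carry_out:
  translation:
    - [0,0,0.01]
    - [-0.01,0,0.02]
    - [-0.02,0,0.03]
    - [-0.02,0,0.04]
    - [-0.02,0,0.04]
    - [-0.02,0,0.04]
    - [-0.02,0,0.04]
    - [-0.02,0,0.04]
    - [-0.02,0,0.04]
    - [-0.02,0,0.04]
  spin: [0,0,0,0,0,0,0,0,0,0]

```text
time: 28.62
position: [0.4931, 0.1104, 0.0786]
orientation: [0.015, 1.0, -0.001, 0.002]
ft_force: [-2.1, -0.1, 4.3]
gripper_width: 0.0003
```

```bash
python3 k.py
```

```text
29.02 [0.4931  0.1104  0.07858] t 7.214 Fn 4.98 +- 0.11
```

The force fell from about 7.4 N to 5.0 N, so the key has clicked with roughly 3.6 mm of travel. I'm releasing it now, backing out along the key axis.

>>> carry_out:
  translation:
    - [0.1,0,-0.2]
    - [0.25,0,-0.5]
    - [0.45,0,-0.9]
    - [0.6,0,-1.6]
    - [0.8,0,-3]
    - [1,0,-5]
    - [1.5,0,-8]
    - [2,0,-11]
    - [3,0,-13]
    - [4,0,-14]
  spin: [0,0,0,0,0,0,0,0,0,0]

```text
time: 29.85
position: [0.4535, 0.1123, 0.2215]
orientation: [0.015, 1.0, -0.001, 0.005]
ft_force: [0.4, 1.0, 0.2]
gripper_width: 0.0004
```

>>> carry_out:
  translation:
    - [2,0,0]
    - [5,0,0]
    - [8,0,-1]
    - [10,0,-1.5]
    - [12,0,-2]
    - [13,0,-2]
    - [13,0,-2]
    - [13,0,-2]
    - [13,0,-2]
    - [13,0,-2]
  spin: [0,0,0,0,0,0,0,0,0,0]

```text
time: 30.68
position: [0.3243, 0.1164, 0.2399]
orientation: [0.016, 1.0, -0.001, 0.005]
ft_force: [-0.0, -0.2, -0.3]
gripper_width: 0.0001
```

```bash
python3 -c "
from h import *
p,d=viewer.snapshot('side');np.save('pics/side14rgb.npy',p);np.save('pics/side14d.npy',d)
cv2.imwrite('pics/side14.png',cv2.resize(p[140:260,220:370,::-1],None,fx=5,fy=5,interpolation=cv2.INTER_CUBIC))
p,d=viewer.snapshot('top');np.save('pics/top14rgb.npy',p)
cv2.imwrite('pics/top14.png',cv2.resize(p[135:285,205:435,::-1],None,fx=3.4,fy=3.4,interpolation=cv2.INTER_CUBIC))
plan((.4,.1,.2))
from ov import draw
draw('side',np.load('pics/side14rgb.npy'),[0],240,130,120,110,6,'pics/ov14.png')
"
```

```text
t 30.78 pos [0.3241 0.1163 0.2399] yang 88.21 tilt [ 0.0089 -0.002  -1.    ] F [ 0.69  0.19 -0.89] w 0.0006
shift [-7.6  -1.38  4.06] spin None j [ 0.32 -0.06  2.02 -0.01  1.18 -1.22]
```

View pics/side14.png

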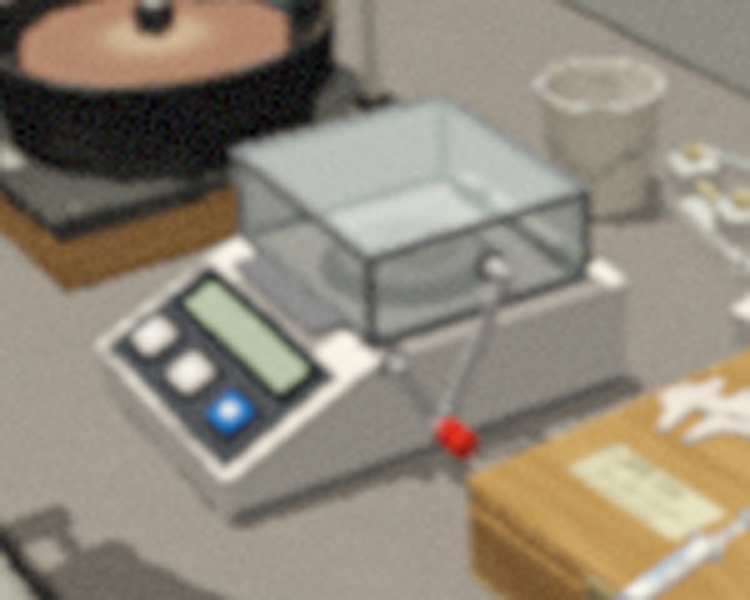

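View pics/ov14.png

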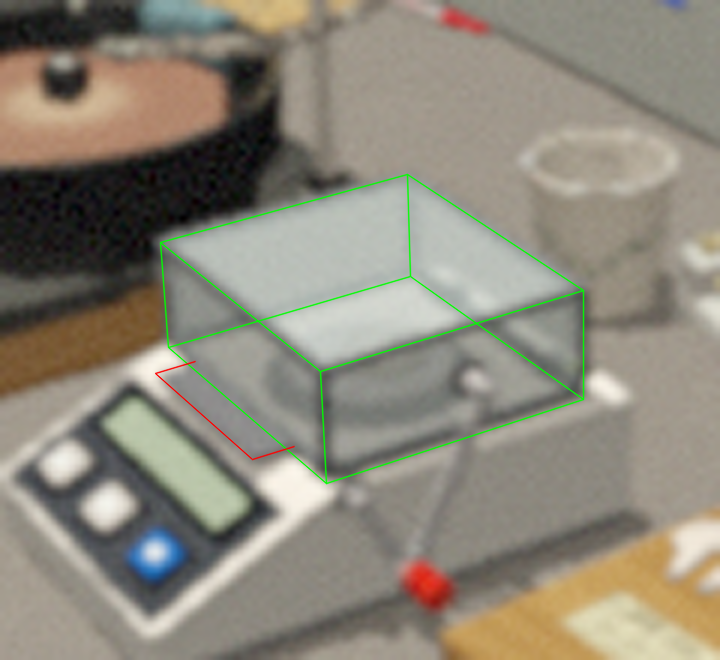

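View pics/top14.png

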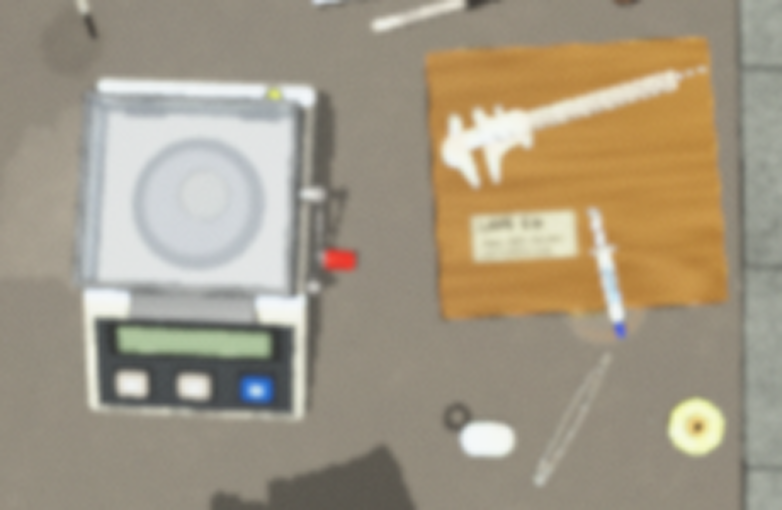

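The overlay for a shut hood matches the picture. The blue key is back at its original pixel, about (266,222), and the dish is on the pan. The loupe, tweezers and gear are where they were.

```bash
python3 -c "
from workcell import bot
print(bot.hand_in())"
```

```text
the job is handed in; nothing more can be done
None
```

I broke the stay at the red knuckle, lowered the hood slowly until it was shut, then pressed and released the blue tare key. The job was handed in at about 31 s, with the arm well clear of everything.

- **Stay:** I pushed the knuckle down and back about 25 mm. The pictures show it folded down beside the body.
- **Hood:** I drew it down by the lip with about 2–3 N. It met a hard stop at the expected height (fingertip 91.2 mm above the table, against 91 mm for a shut lip). I pressed to 11.5 N against that stop to be sure. The drawn outline of a shut hood matches the final picture.
- **Tare key:** I pressed along the key's own axis. The force rose to about 7.4 N, then fell to 5.0 N as it clicked. I estimate 3.6 mm of travel (4.2 mm at most), then let it come up. In the last picture it is back where it started.
- **Everything else:** In the last pictures the dish is on the pan, and the loupe, tweezers and gear look unmoved. The grey keys were not pressed.

**Uncertain checks:** Single force readings during the press were noisy, by up to about 1 N; one read 8.2 N where I expected 6–7 N. I relied on averaged readings for the drop, and they showed it slightly later in the travel than my first contact estimate. I could not read key travel directly, so it is inferred from force and tool position. The fitted outline of the open hood was also 1–3 pixels off, with no effect on the work.

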